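# Set up the portioning board after washing-up

### The arm

A 6-joint arm with a two-finger parallel gripper is mounted at the origin on the work surface. World frame = base frame: x ahead of the robot, y to its left, z up, the work surface at z = 0. Lengths are in m, angles in rad, forces in N, time in s.
With the tool pointing down it reaches from about 0.4 to 0.825 m from the base axis. Payload 7 kg.
Tool frame: the origin (TCP) lies between the finger pads; the fingertips stand 8 mm ahead of it and the grasp point (between the pads) lies 11 mm behind it (arm.finger_overhang is the distance from the TCP to the fingertips, in m); z points along the fingers, y is the line along which they close (so a half turn about z gives the same grasp; the last joint's range is limited). The gripper opens to 88 mm and grips with 3 to 60 N. Pads are 19 mm wide; open, the fingers measure 130 mm over their backs; the gripper's body (78 mm by 193 mm) begins 47 mm behind the grasp point.
Start: joints at [1.408, 0.359, 0.012, 0, -1.224, -0.288], TCP at [0.294, 0.608, 0.235] pointing down, gripper open.
Joint ranges: [-3.07, 3.07], [-1.43, 2.12], [-1.02, 1.25], [-3.03, 1.67], [-3.05, -0], [-3.03, 3.03]. Speed limits (rad/s): [2.39, 2.39, 3.01, 3.14, 3.14, 3.14].

### API

Orientations are given as [roll, pitch, yaw] about the fixed x, y, z axes, in that order (R = Rz(yaw) Ry(pitch) Rx(roll)).
In Python, from station import arm gives the robot as it stands.
- The arm moves only by the tool move_arm, never from a script. Its argument "rows" is text: rows parted by semicolons, each of 7 numbers parted by spaces: the turn, a rotation vector about the tool's x, y, z in degrees, then the shift along the tool's x, y, z in m, then the finger opening in m, from 0 to 0.0876. A call has 1 to 8 rows; each row shifts and turns the commanded pose from where the row before left it, along the tool's axes as they then stand; what a row does not reach is not made up. A row lasts 1/8 s, in which the tool goes at most 62.5 mm and 10.7 degrees, less where a joint would pass 70% of its speed; a pose out of reach is approached as far as the arm can. A call is refused whole if a number of a shift passes 0.0625 or a number of a turn 10.7, either way. A call with a gripper value outside its range is refused whole. The fingers move at their own pace and stop on an object; "squeeze" is the grip in N (left out, the last holds). Time passes only in rows, so rows that do not move let the fingers close. It gives the time, the measured TCP pose, the force, the opening and the grip force at its end, in the units of the state.
- arm.get_state(): the state, without advancing time (a new reading comes with each control period).
- arm.grab_frame(name): name is "side" or "top"; returns (picture, depth): 480x640x3 uint8, blue, green, red; 480x640 float32, m along the optical axis (not along the pixel's ray), 0 where there is no reading.
- arm.camera_model(name): a dict with "mtx" (3x3 intrinsics, pixels), "camera_from_world" (4x4, takes a point from world to camera coordinates). Camera axes: x right, y down, z forward; pixel columns grow to the right and rows downward; lengths in m; the calibration is good to about 2 mm. A picture is of the moment at which its call begins. camera_model takes no time and is no camera call.
- arm.job_done(): hands the job in; it is judged then, once.
The state is a dict: "t": time; "q": joint angles; "qd": joint speeds; "joint_efforts": joint torques, N m; "eef_pos": TCP position; "ee_rot": TCP orientation; "force": force on the tool from outside, world axes, zero at the start; "moment": the same for the moment, N m; "width": finger opening in m; "gripper_force": force on a finger pad.
Only numpy, scipy, OpenCV 4.12 (cv2) and the standard library are available. Lean on these libraries where they do the work, as an engineer would, in place of code of your own. Each camera call takes 0.05 s, during which the arm holds its last target. There are 200 camera calls.

### The job

Set up the portioning board: take every fence bracket off the draining rack and lay it flat in a bay of its own, its eye over the shaft and its screw hole lined up with the board's hole; then for each bracket slide a hold-down sleeve over the shaft down onto the bracket's foot, and push a thumbscrew through both holes until its collar sits on the foot. Any bays, sleeves and screws will do; leave the other things on the counter where they are.

Things in the scene. Friction and masses are not known exactly. Their poses are not given: they have to be found in the camera images.
- board: Portioning board: fixed white slab 160 (x) by 290 (y) by 30 mm; origin at the centre of its underside. Three bays, at y = -100, 0, 100 mm, each with an upright steel shaft at x = -54 mm (12 mm thick, round top 40 mm above the slab's top) and an 11 mm through hole at x = +54 mm. A bracket fits any bay, one way round: its x axis along the board's, its eye over the shaft.
- rack: Fixed draining rack, tray 170 by 320 by 16 mm; origin at the centre of its underside. Three hooks at y = -100, 0, 100 mm, x = 0: flat bars 8 mm wide, 9 mm tall, top at z = 100 mm, each running along y from a post 32 mm on a bracket's +y side to a tip, 4 mm high, 10 to 14 mm on its -y side. A bracket hangs with axes parallel to the rack's. To free it: lift 5 to 11 mm, then 25 mm or more to -y.
- bay0_hole (a point): Centre of the mouth of the screw hole of bay 0, level with the board's top face; axes as the board's. The bay's shaft stands 108 mm from it along -x.
- bay1_hole (a point): Centre of the mouth of the screw hole of bay 1, level with the board's top face; axes as the board's. The bay's shaft stands 108 mm from it along -x.
- bay2_hole (a point): Centre of the mouth of the screw hole of bay 2, level with the board's top face; axes as the board's. The bay's shaft stands 108 mm from it along -x.
- bracket0_tab (a point): Steel fence bracket 0 (all alike, 280 g, may be absent): middle of its grip tab, 66 mm above the foot's underside. A web 24 (x) by 10 mm (y) stands mid-foot, to 80 mm above the underside, with a window 12 mm wide from 16 to 37 mm up, by which it hangs; above that is the solid tab. Pinch the tab from above, fingers closing along y, keeping them 5 mm above the window while it hangs. z up.
- bracket0_hole (a point): Centre of bracket 0's 11 mm screw hole, at the underside of the foot; axes as the bracket's. The foot is 136 (x) by 36 (y) by 6 mm, centred under the web; the screw hole lies 54 mm from its middle along +x, the eye (a 15 mm hole for the shaft) 54 mm along -x.
- bracket1_tab (a point): Steel fence bracket 1 (all alike, 280 g, may be absent): middle of its grip tab, 66 mm above the foot's underside. A web 24 (x) by 10 mm (y) stands mid-foot, to 80 mm above the underside, with a window 12 mm wide from 16 to 37 mm up, by which it hangs; above that is the solid tab. Pinch the tab from above, fingers closing along y, keeping them 5 mm above the window while it hangs. z up.
- bracket1_hole (a point): Centre of bracket 1's 11 mm screw hole, at the underside of the foot; axes as the bracket's. The foot is 136 (x) by 36 (y) by 6 mm, centred under the web; the screw hole lies 54 mm from its middle along +x, the eye (a 15 mm hole for the shaft) 54 mm along -x.
- bracket2_tab (a point): Steel fence bracket 2 (all alike, 280 g, may be absent): middle of its grip tab, 66 mm above the foot's underside. A web 24 (x) by 10 mm (y) stands mid-foot, to 80 mm above the underside, with a window 12 mm wide from 16 to 37 mm up, by which it hangs; above that is the solid tab. Pinch the tab from above, fingers closing along y, keeping them 5 mm above the window while it hangs. z up.
- bracket2_hole (a point): Centre of bracket 2's 11 mm screw hole, at the underside of the foot; axes as the bracket's. The foot is 136 (x) by 36 (y) by 6 mm, centred under the web; the screw hole lies 54 mm from its middle along +x, the eye (a 15 mm hole for the shaft) 54 mm along -x.
- sleeve0_mid (a point): Hold-down sleeve 0 (all alike, about 90 g): plain aluminium tube standing on the counter, 30 mm outside, 16 mm bore, 36 mm tall; the point is its centre, 18 mm above its underside, z along its bore.
- sleeve1_mid (a point): Hold-down sleeve 1 (all alike, about 90 g): plain aluminium tube standing on the counter, 30 mm outside, 16 mm bore, 36 mm tall; the point is its centre, 18 mm above its underside, z along its bore.
- sleeve2_mid (a point): Hold-down sleeve 2 (all alike, about 90 g): plain aluminium tube standing on the counter, 30 mm outside, 16 mm bore, 36 mm tall; the point is its centre, 18 mm above its underside, z along its bore.
- screw0_head (a point): Thumbscrew 0 (all alike, 40 g), push-in, no turning: centre of its black head (18 mm across, 28 tall), 18 mm above the underside of its steel collar (24 mm across, 4 thick). Round-ended shank 8 mm across reaches 30 mm below the collar. z up. It starts head up in a fixed black block (36 by 150 by 40 mm, three 11 mm holes 50 mm apart), collar resting on the block's top.
- screw1_head (a point): Thumbscrew 1 (all alike, 40 g), push-in, no turning: centre of its black head (18 mm across, 28 tall), 18 mm above the underside of its steel collar (24 mm across, 4 thick). Round-ended shank 8 mm across reaches 30 mm below the collar. z up. It starts head up in a fixed black block (36 by 150 by 40 mm, three 11 mm holes 50 mm apart), collar resting on the block's top.
- screw2_head (a point): Thumbscrew 2 (all alike, 40 g), push-in, no turning: centre of its black head (18 mm across, 28 tall), 18 mm above the underside of its steel collar (24 mm across, 4 thick). Round-ended shank 8 mm across reaches 30 mm below the collar. z up. It starts head up in a fixed black block (36 by 150 by 40 mm, three 11 mm holes 50 mm apart), collar resting on the block's top.
- bottle1: Bystander: clear water bottle with a red cap, 62 mm across, 190 mm tall; origin at the centre of its underside. Leave it alone.
- timer: Bystander: white egg-shaped kitchen timer, 58 mm across and tall; origin at the centre of its underside. Leave it alone.
- beaker: Bystander: clear plastic blending beaker, 90 mm across the mouth, 140 mm tall; origin at the centre of its underside. Leave it alone.
- jar: Bystander: small amber spice jar, 48 mm across, 65 mm tall; origin at the centre of its underside. Leave it alone.
- spoon: Bystander: steel spoon lying on the counter, origin on the counter; its x axis runs along it. Leave it alone.
Things that resemble listed ones, but are neither listed nor needed, are in the scene too. Leave any white look-alike of the part that bears screw1_head alone. Leave any blue look-alike of the part that bears screw2_head alone.

How it is judged:
By the outcome, as a careful person would: the job done as asked, in the order asked, and still so for the second after the job is handed in, with the robot touching nothing.
Of bracket0, bracket1, bracket2 only 2 to 3 are there at a start; the rules pass over those that are not, and their reading is None.
At some moment in a run one of sleeve0, sleeve1, sleeve2 may be knocked a few centimetres aside while the robot is not near it.
It also fails if it takes over 210 s, if anything falls off the work surface, if the arm or the gripper's body presses on something with over 40 N, if the wrist force passes 120 N, or if a joint passes its speed limit or range.

## Working session

There is one attempt and no reset: what is moved stays moved. The work goes in short steps, Python scripts to look and compute and a tool call to move; the robot and the scene stay as the last step left them, time stands still between calls to the robot, and variables do not carry over. Pictures are saved under pics/ and viewed, at most 14 in all, crops included, and the job is handed in when it is done.

Besides the shell and the picture viewer there is one more tool, called after ">>>" as a command line: name --argument value ..., lists and objects as JSON in quotes. move_arm: Moves the arm, as the interface text tells. Its arguments: {"type":"object","properties":{"rows":{"type":"string"},"squeeze":{"type":"number"}},"required":["rows"]}

```bash
ls; mkdir -p pics; cat > h.py <<'E'
import numpy as np, cv2
from station import arm
def grab(n):
    p,d=arm.grab_frame(n); return p.copy(),d.copy()
def world(n,u,v,d):
    m=arm.camera_model(n);K=np.array(m["mtx"]);T=np.linalg.inv(np.array(m["camera_from_world"]))
    u,v,d=map(np.asarray,(u,v,d))
    c=np.stack([(u-K[0,2])/K[0,0]*d,(v-K[1,2])/K[1,1]*d,d],-1)
    return c@T[:3,:3].T+T[:3,3]
def plane(n,u,v,z):
    m=arm.camera_model(n);T=np.linalg.inv(np.array(m["camera_from_world"]))
    a=world(n,u,v,np.ones_like(np.asarray(u,float)));o=T[:3,3];r=a-o
    return o+r*((z-o[2])/r[...,2])[...,None]
def px(n,P):
    m=arm.camera_model(n);K=np.array(m["mtx"]);T=np.array(m["camera_from_world"])
    c=T[:3,:3]@np.asarray(P)+T[:3,3];return (K@c)[:2]/c[2]
E
python3 - <<'E'
from h import *
for n in("top","side"):
    p,d=grab(n);cv2.imwrite(f"pics/{n}0.png",p);np.save(f"{n}0.npy",d)
    m=arm.camera_model(n);print(np.round(m["mtx"],1),np.round(m["camera_from_world"],3))
print(arm.get_state())
E
```

```text
pics
[[474.3   0.  317.2]
 [  0.  474.3 244.9]
 [  0.    0.    1. ]] [[ 0.022 -1.     0.005 -0.023]
 [-0.998 -0.022 -0.053  0.59 ]
 [ 0.053 -0.003 -0.999  1.292]
 [ 0.     0.     0.     1.   ]]
[[487.2   0.  314.6]
 [  0.  487.2 239.1]
 [  0.    0.    1. ]] [[ 0.891 -0.453 -0.024 -0.511]
 [-0.284 -0.517 -0.808  0.252]
 [ 0.353  0.727 -0.589  0.883]
 [ 0.     0.     0.     1.   ]]
{'t': 0.1, 'q': array([ 1.40801568e+00,  3.59310211e-01,  1.11878324e-02, -2.87273380e-04,
       -1.22408441e+00, -2.88079510e-01]), 'qd': array([-0.00053775, -0.00251713,  0.0021082 ,  0.00119653, -0.00028951,
        0.0009849 ]), 'joint_efforts': array([-1.98305199e-03, -5.84161627e+01,  2.93750256e+01,  7.01553494e+00,
        1.01956030e-02, -4.92726917e-05]), 'eef_pos': array([0.29398636, 0.60717224, 0.23373972]), 'ee_rot': array([ 3.14016358e+00, -1.41818736e-04, -4.50957863e-01]), 'force': array([-0.8497514 , -0.50663157,  0.27594562]), 'moment': array([-0.04417643,  0.03207288, -0.05748649]), 'gripper_force': 0.0, 'width': 0.08785729439529233}
```

View pics/top0.png

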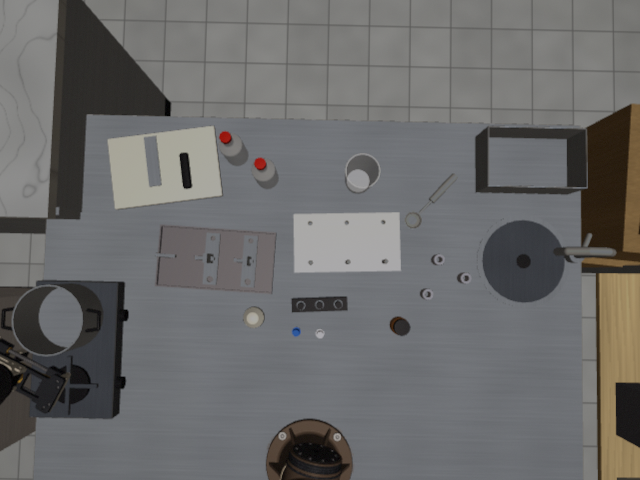

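View pics/side0.png

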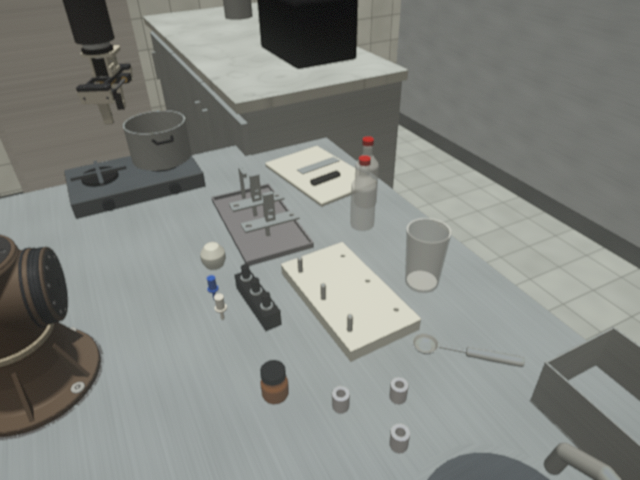

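The top view shows two brackets on the rack at (211,258) and (248,262), an empty hook at (167,256), the board at (347,242) and sleeves at (439,260), (465,278) and (427,294). The screw block is at (320,304).

Possible mix-ups:
- Screws in the block at (301,305), (320,304), (338,304) against the blue look-alike (296,332) and the white look-alike (320,334). I choose the ones in the block.
- Rack (217,260) against the cream cutting board with a knife (165,167). I choose the rack.
- Red-capped bottles (231,146) and (263,170) are both to be left alone.

Next is a close crop.

```bash
python3 - <<'E'
import cv2,numpy as np
p=cv2.imread("pics/top0.png")
a=cv2.resize(p[220:300,150:283],(798,480)[:2],interpolation=cv2.INTER_CUBIC)
cv2.imwrite("pics/c1.png",a)
b=cv2.resize(p[205:345,285:485],(800,560),interpolation=cv2.INTER_CUBIC)
cv2.imwrite("pics/c2.png",b)
E
```

```text
(no output)
```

View pics/c1.png

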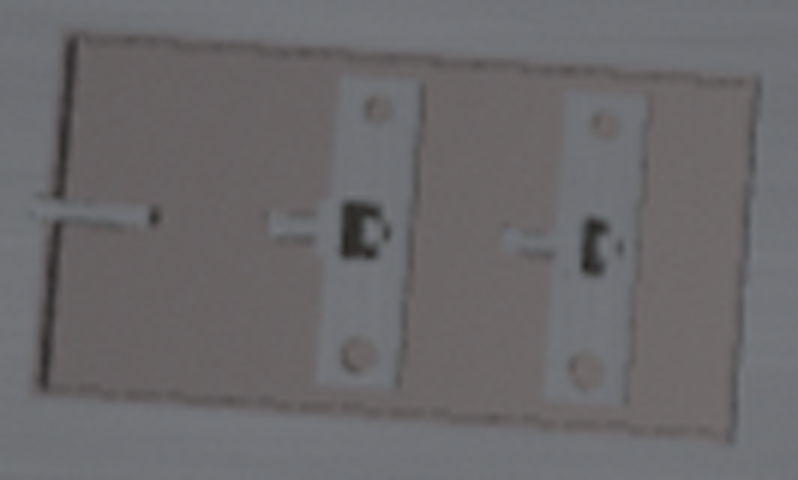

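View pics/c2.png

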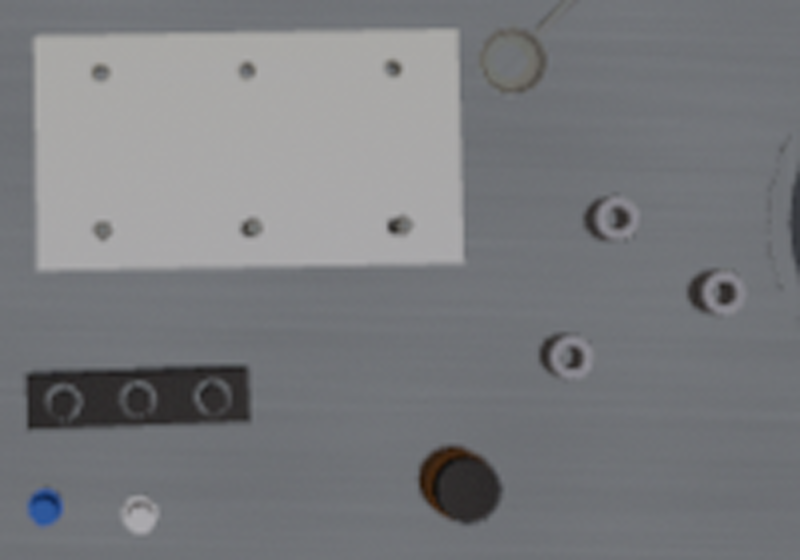

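The crops show both brackets with the eye (larger hole) at the low-x end: eyes at crop 1 (359,354) and (586,370), screw holes at (377,110) and (604,124). The hook posts are on the left (+y). The board's shafts are in the lower row and its holes in the upper row. The three black screws sit in the block at crop 2 (63,403), (137,400) and (213,397), with the blue and white look-alikes outside it.

```bash
cat > m0.py <<'E'
from h import *
d=np.load("top0.npy");p=cv2.imread("pics/top0.png")
g=cv2.cvtColor(p,cv2.COLOR_BGR2GRAY)
def full(c,x,y): return (150+(x+.5)/6-.5,220+(y+.5)/6-.5) if c==1 else (285+(x+.5)/4-.5,205+(y+.5)/4-.5)
def pr(name,c,x,y,z):
    u,v=full(c,x,y);P=plane("top",u,v,z);print(name,np.round([u,v],1),np.round(P,4));return P
B=[(pr("hole",1,377,110,.068),pr("eye",1,359,354,.068)),(pr("hole",1,604,124,.068),pr("eye",1,586,370,.068))]
for h,e in B: print("yaw",np.degrees(np.arctan2(*(h-e)[1::-1])),"len",np.hypot(*(h-e)[:2]),"mid",(h+e)/2)
for i,(x,y) in enumerate([(101,72),(247,70),(393,68)]): pr("bhole",2,x,y,.03)
for i,(x,y) in enumerate([(102,230),(252,228),(402,225)]): pr("shafttop",2,x,y,.07)
c=[pr("bc",2,x,y,.03) for x,y in [(34,37),(458,29),(464,263),(37,270)]]
print("board yaw",[np.degrees(np.arctan2(*(a-b)[1::-1])) for a,b in((c[0],c[3]),(c[1],c[2]))],[np.degrees(np.arctan2(-(a-b)[0],(a-b)[1])) for a,b in((c[0],c[1]),(c[3],c[2]))],np.mean(c,0))
for x,y in [(613,217),(720,292),(570,356)]: pr("sleeve",2,x,y,.036)
for x,y in [(63,401),(137,399),(213,396)]: pr("screwcollar",2,x,y,.044)
for x,y in [(45,506),(140,514)]: pr("fake",2,x,y,.07)
# depth heights, tab clusters
vv,uu=np.mgrid[0:480,0:640];W=world("top",uu,vv,d)
Z=W[...,2];m=(Z>.12)&(Z<.17)&(uu>150)&(uu<280)&(vv>220)&(vv<300)
n,l,s,ce=cv2.connectedComponentsWithStats(m.astype(np.uint8))
for i in range(1,n):
    if s[i,4]>4: q=W[l==i];print("tab",s[i],q.mean(0).round(4),q.min(0).round(4),q.max(0).round(4),np.median(q[:,2]))
for nme,(x0,x1,y0,y1) in dict(bottleA=(220,245,130,160),bottleB=(252,278,155,185),beaker=(343,382,153,195),timer=(242,266,306,330),jar=(388,412,315,338)).items(): print(nme,W[y0:y1,x0:x1].reshape(-1,3)[W[y0:y1,x0:x1,2].reshape(-1)>.03].mean(0).round(3),Z[y0:y1,x0:x1].max().round(3))
E
python3 m0.py
```

```text
hole [212.4 237.9] [0.6002 0.2677 0.068 ]
eye [209.4 278.6] [0.4927 0.272  0.068 ]
hole [250.2 240.2] [0.5962 0.1675 0.068 ]
eye [247.2 281.2] [0.4879 0.1722 0.068 ]
yaw -2.267264003651167 len 0.10757245206550115 mid [0.54642904 0.2698594  0.068     ]
yaw -2.4779561476796874 len 0.1084578834016188 mid [0.54205241 0.16985748 0.068     ]
bhole [309.9 222.6] [0.6504 0.0113 0.03  ]
bhole [346.4 222.1] [ 0.6541 -0.0884  0.03  ]
bhole [382.9 221.6] [ 0.6577 -0.1883  0.03  ]
shafttop [310.1 262.1] [0.5419 0.0077 0.07  ]
shafttop [347.6 261.6] [ 0.5454 -0.0911  0.07  ]
shafttop [385.1 260.9] [ 0.5496 -0.1901  0.07  ]
bc [293.1 213.9] [0.6734 0.0577 0.03  ]
bc [399.1 211.9] [ 0.6855 -0.2324  0.03  ]
bc [400.6 270.4] [ 0.5256 -0.2386  0.03  ]
bc [293.9 272.1] [0.5144 0.0517 0.03  ]
board yaw [np.float64(2.156266333740775), np.float64(2.202230283572977)] [np.float64(2.38503732956134), np.float64(2.204265036955728)] [ 0.59972037 -0.09039979  0.03      ]
sleeve [437.9 258.9] [ 0.5589 -0.3382  0.036 ]
sleeve [464.6 277.6] [ 0.5098 -0.4112  0.036 ]
sleeve [427.1 293.6] [ 0.4644 -0.31    0.036 ]
screwcollar [300.4 304.9] [0.4273 0.0315 0.044 ]
screwcollar [318.9 304.4] [ 0.4297 -0.018   0.044 ]
screwcollar [337.9 303.6] [ 0.4328 -0.0689  0.044 ]
fake [295.9 331.1] [0.3606 0.0409 0.07  ]
fake [319.6 333.1] [ 0.3568 -0.0214  0.07  ]
tab [203 253   7  10  59] [0.5472 0.2673 0.1391] [0.5352 0.263  0.1209] [0.5579 0.2739 0.1472] 0.1418069759210807
tab [243 255   6  10  52] [0.5429 0.1681 0.1397] [0.5323 0.1633 0.1218] [0.5548 0.1745 0.1469] 0.14186780830245538
bottleA [0.827 0.21  0.146] 1.322
bottleB [0.766 0.127 0.142] 1.322
beaker [ 0.782 -0.122  0.114] 1.322
timer [0.394 0.156 0.051] 1.322
jar [ 0.381 -0.232  0.073] 1.322
```

>>> move_arm --rows "0 0 -8 0 0 0 0.044;0 0 -8 0 0 0 0.044;0 0 -7.4 0 0 0 0.044;0 0 0 0.02 0.03 0 0.044;0 0 0 0.03 0.05 0 0.044;0 0 0 0.03 0.05 0 0.044;0 0 0 0.03 0.05 0 0.044;0 0 0 0.03 0.05 0 0.044" --squeeze 40

```text
t: 1.1
eef_pos: [0.4246, 0.37, 0.2344]
ee_rot: [3.141, 0.0, -0.042]
force: [1.4, 0.6, -0.2]
width: 0.0441
gripper_force: 0.0
```

```bash
cat >> h.py <<'E'
def goto(x,y,z,yaw):
    s=arm.get_state();r,pi,ya=s["ee_rot"];p=s["eef_pos"]
    from scipy.spatial.transform import Rotation as R
    Rm=R.from_euler("xyz",s["ee_rot"]);Rt=R.from_euler("xyz",[np.pi,0,np.radians(yaw)])
    print("t",round(s["t"],1),"pos",p.round(4),"yaw",np.degrees(ya).round(2),"w",round(s["width"],4),"F",np.round(s["force"],1))
    print(" turn",(Rm.inv()*Rt).as_rotvec(degrees=True).round(2),"shift(after turn)",Rt.inv().apply(np.array([x,y,z])-p).round(4))
E
python3 -c "
from h import *
goto(.5424,.169,.19,-2.4)"
```

```text
t 1.1 pos [0.4246 0.37   0.2344] yaw -2.41 w 0.0441 F [ 1.4  0.6 -0.2]
 turn [ 0.02  0.01 -0.01] shift(after turn) [0.1261 0.1959 0.0444]
```

>>> move_arm --rows "0 0 0 0.025 0.039 0 0.044;0 0 0 0.025 0.039 0 0.044;0 0 0 0.025 0.039 0 0.044;0 0 0 0.025 0.039 0 0.044;0 0 0 0.025 0.039 0.02 0.044;0 0 0 0 0 0.02 0.044;0 0 0 0 0 0 0.044"

```text
t: 1.98
eef_pos: [0.54, 0.1705, 0.1928]
ee_rot: [3.14, 0.003, -0.044]
force: [-0.5, 0.9, 0.5]
width: 0.0441
gripper_force: 0.0
```

```bash
python3 -c "
from h import *
goto(.5424,.169,.12,-2.4)
p,d=grab('top');q,e=grab('side')
cv2.imwrite('pics/g1.png',np.hstack([cv2.resize(p[200:320,140:290],(400,320)),cv2.resize(q[140:280,190:330],(320,320))]))"
```

```text
t 2.0 pos [0.54   0.1705 0.1928] yaw -2.51 w 0.0441 F [-0.5  0.9  0.5]
 turn [ 0.12  0.18 -0.11] shift(after turn) [0.0025 0.0014 0.0728]
```

View pics/g1.png

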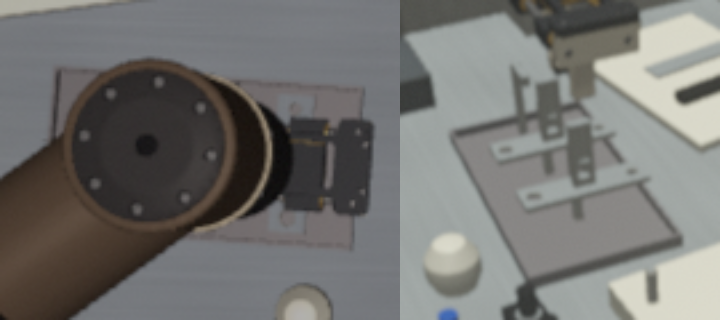

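The side crop shows the fingers at (585,80) above the front bracket's tab (580,150). I'm descending.

>>> move_arm --rows "0 0 0 0.0015 0 0.025 0.044;0 0 0 0 0 0.025 0.044;0 0 0 0 0 0.021 0.044;0 0 0 0 0 0 0.044;0 0 0 0 0 0 0.044"

```text
t: 2.7
eef_pos: [0.543, 0.1725, 0.125]
ee_rot: [-3.141, -0.002, -0.041]
force: [-0.4, 0.5, -0.5]
width: 0.0439
gripper_force: 0.0
```

>>> move_arm --rows "0 0 0 0 0 0 0.005;0 0 0 0 0 0 0.005;0 0 0 0 0 0 0.005;0 0 0 0 0 0 0.005;0 0 0 0 0 0 0.005;0 0 0 0 0 0 0.005"

```text
t: 3.45
eef_pos: [0.5423, 0.1715, 0.1237]
ee_rot: [3.141, 0.0, -0.042]
force: [-0.8, -1.0, 3.1]
width: 0.0097
gripper_force: 40.0
```

>>> move_arm --rows "0 0 0 0 0 -0.004 0.005;0 0 0 0 0 -0.004 0.005;0 0 0 0 0 0 0.005;0 0 0 0 0 0 0.005"

```text
t: 3.95
eef_pos: [0.5423, 0.1717, 0.1315]
ee_rot: [-3.142, 0.0, -0.042]
force: [-0.6, -0.5, -2.5]
width: 0.01
gripper_force: 40.0
```

>>> move_arm --rows "0 0 0 0 0.01 0 0.005;0 0 0 0 0.02 0 0.005;0 0 0 0 0.02 0 0.005;0 0 0 0 0 0 0.005;0 0 0 0 0 -0.03 0.005;0 0 0 0 0 -0.03 0.005;0 0 0 0 0 0 0.005"

```text
t: 4.82
eef_pos: [0.5417, 0.1219, 0.1941]
ee_rot: [-3.139, -0.004, -0.043]
force: [-0.9, -0.2, -3.6]
width: 0.0096
gripper_force: 40.0
```

```bash
python3 -c "
from h import *
goto(.6037,-.189,.20,2.2)"
```

```text
t 4.8 pos [0.5417 0.1219 0.1941] yaw -2.44 w 0.0096 F [-0.9 -0.2 -3.6]
 turn [-0.13 -0.26 -4.64] shift(after turn) [ 0.05    0.313  -0.0059]
```

>>> move_arm --rows "0 0 -4.6 0 0 0 0.005;0 0 0 0.008 0.05 0 0.005;0 0 0 0.008 0.052 0 0.005;0 0 0 0.008 0.052 0 0.005;0 0 0 0.008 0.052 0 0.005;0 0 0 0.009 0.052 0 0.005;0 0 0 0.009 0.052 0 0.005;0 0 0 0 0 0 0.005"

```text
t: 5.82
eef_pos: [0.6013, -0.1897, 0.1896]
ee_rot: [3.142, 0.002, 0.033]
force: [0.3, 0.8, -3.2]
width: 0.0101
gripper_force: 40.0
```

>>> move_arm --rows "0 0 0 0 0 0.025 0.005;0 0 0 0 0 0.025 0.005;0 0 0 0 0 0 0.005;0 0 0 0 0 0 0.005"

```text
t: 6.32
eef_pos: [0.6023, -0.186, 0.1421]
ee_rot: [3.141, -0.0, 0.039]
force: [-0.0, 1.2, -2.2]
width: 0.0096
gripper_force: 40.0
```

```bash
python3 -c "
from h import *
goto(.6037,-.189,.14,2.2)
p,d=grab('top');q,e=grab('side')
cv2.imwrite('pics/g2t.png',p);cv2.imwrite('pics/g2s.png',q)
cv2.imwrite('pics/g2.png',np.hstack([cv2.resize(p[200:300,330:430],(400,400)),cv2.resize(q[240:340,300:400],(400,400))]))"
```

```text
t 6.3 pos [ 0.6023 -0.186   0.1421] yaw 2.21 w 0.0096 F [-0.   1.2 -2.2]
 turn [ 0.02 -0.02  0.01] shift(after turn) [0.0013 0.0031 0.0021]
```

View pics/g2.png

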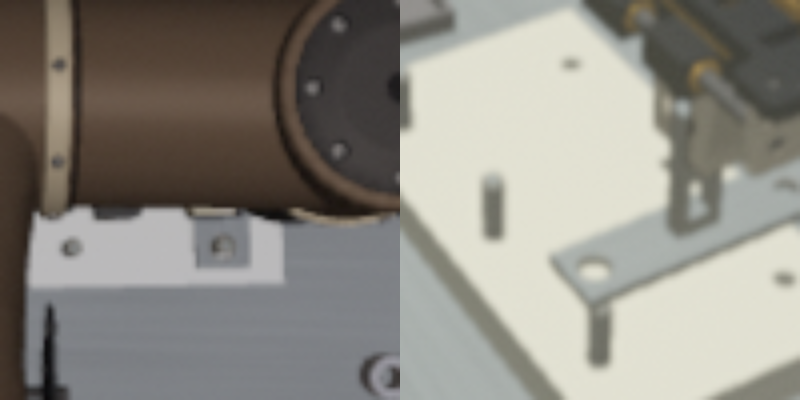

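In the side crop the eye (595,268) is just above bay 0's shaft (600,330). In the top crop the eye at (222,245) shows the shaft under it. I'll measure the offset.

```bash
python3 - <<'E'
from h import *
p=cv2.imread("pics/g2t.png");q=cv2.imread("pics/g2s.png");s0=cv2.imread("pics/side0.png")
a=cv2.resize(p[250:272,374:396],(396,396),interpolation=cv2.INTER_CUBIC)
b=cv2.resize(q[296:336,330:370],(400,396),interpolation=cv2.INTER_CUBIC)
cv2.imwrite("pics/g3.png",np.hstack([cv2.convertScaleAbs(a,alpha=1.3),b]))
for P in [(.5496,-.1901,.07)]: print("shaft in side",px("side",P))
for P in [(.6023-.054,-.186-.0021,.087)]: print("eye expected",px("top",P),px("side",P))
E
```

```text
shaft in side [348.92802605 313.70444899]
eye expected [385.31143548 261.21102403] [347.92527112 306.57035933]
```

View pics/g3.png

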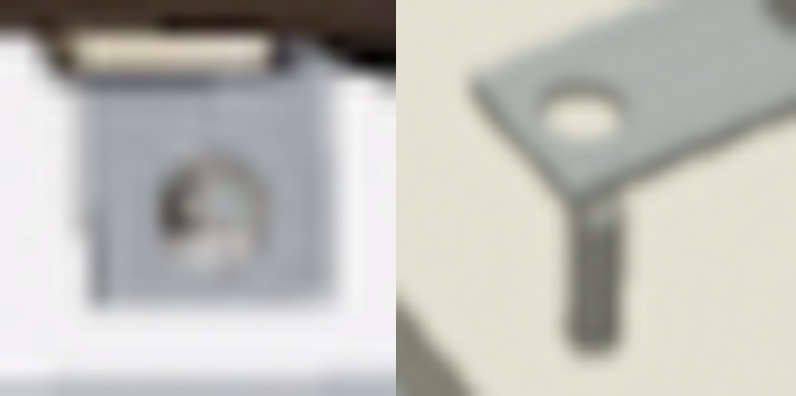

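The zoom shows the eye at top pixel (385.5,261.2) and the shaft tip about (385.8,260.7) inside it. That calls for a shift of about +1.5 mm in x and -3 mm in y.

>>> move_arm --rows "0 0 0 0.0015 0.003 0 0.005;0 0 0 0 0 0.008 0.005;0 0 0 0 0 0.008 0.005;0 0 0 0 0 0.006 0.005;0 0 0 0 0 0 0.005;0 0 0 0 0 0 0.005"

```text
t: 7.18
eef_pos: [0.6037, -0.1892, 0.1196]
ee_rot: [3.141, -0.0, 0.038]
force: [0.2, 0.9, -2.3]
width: 0.0093
gripper_force: 40.0
```

>>> move_arm --rows "0 0 0 0 0 0.01 0.005;0 0 0 0 0 0.01 0.005;0 0 0 0 0 0.006 0.005;0 0 0 0 0 0 0.005;0 0 0 0 0 0 0.005"

```text
t: 7.8
eef_pos: [0.6037, -0.1892, 0.0937]
ee_rot: [3.141, -0.0, 0.038]
force: [0.2, -0.4, -1.7]
width: 0.0098
gripper_force: 40.0
```

```bash
python3 - <<'E'
from h import *
goto(.6037,-.189,.0907,2.2)
p,d=grab('top');q,e=grab('side')
cv2.imwrite('pics/g4t.png',p);cv2.imwrite('pics/g4s.png',q)
cv2.imwrite('pics/g4.png',np.hstack([cv2.resize(p[205:275,350:420],(400,400),interpolation=2),cv2.resize(q[260:340,320:400],(400,400),interpolation=2)]))
E
```

```text
t 7.8 pos [ 0.6037 -0.1892  0.0937] yaw 2.18 w 0.0098 F [ 0.2 -0.4 -1.7]
 turn [ 0.01 -0.01 -0.02] shift(after turn) [-0.     -0.0002  0.003 ]
```

View pics/g4.png

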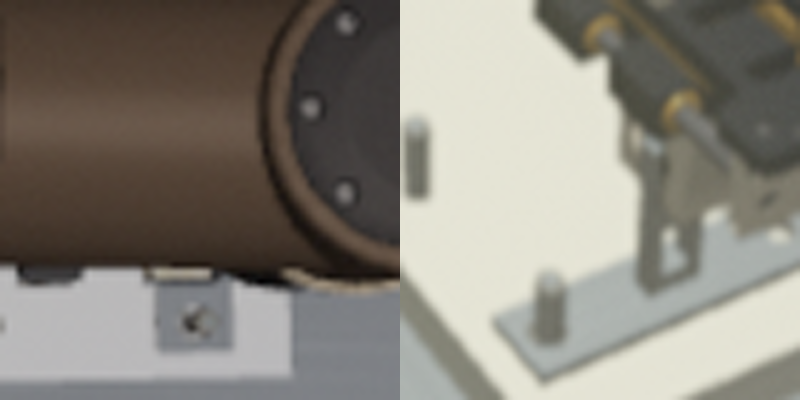

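The shaft is through the eye at side crop (550,310). I'll lower to contact and release.

>>> move_arm --rows "0 0 0 0 0 0.002 0.005;0 0 0 0 0 0.001 0.005;0 0 0 0 0 0 0.005;0 0 0 0 0 0 0.005"

```text
t: 8.4
eef_pos: [0.6036, -0.1892, 0.0908]
ee_rot: [3.142, -0.0, 0.038]
force: [-0.9, -0.2, 0.9]
width: 0.0104
gripper_force: 40.0
```

>>> move_arm --rows "0 0 0 0 0 0 0.03;0 0 0 0 0 0 0.03;0 0 0 0 0 0 0.03;0 0 0 0 0 0 0.03;0 0 0 0 0 -0.02 0.03;0 0 0 0 0 -0.05 0.044;0 0 0 0 0 -0.04 0.044;0 0 0 0 0 0 0.044"

```text
t: 9.4
eef_pos: [0.6056, -0.1895, 0.2047]
ee_rot: [3.14, -0.007, 0.038]
force: [0.2, 0.1, 0.0]
width: 0.0434
gripper_force: 0.0
```

```bash
python3 -c "
from h import *
goto(.5468,.2715,.2,-2.4)"
```

```text
t 9.4 pos [ 0.6056 -0.1895  0.2047] yaw 2.2 w 0.0434 F [0.2 0.1 0. ]
 turn [ 0.05 -0.41  4.6 ] shift(after turn) [-0.0781 -0.4581  0.0047]
```

>>> move_arm --rows "0 0 4.6 0 0 0 0.044;0 0 0 -0.008 -0.05 0 0.044;0 0 0 -0.008 -0.055 0 0.044;0 0 0 -0.01 -0.055 0 0.044;0 0 0 -0.01 -0.055 0 0.044;0 0 0 -0.01 -0.055 0 0.044;0 0 0 -0.01 -0.055 0 0.044;0 0 0 -0.01 -0.055 0 0.044"

```text
t: 10.4
eef_pos: [0.5529, 0.195, 0.2]
ee_rot: [3.141, 0.001, -0.042]
force: [1.5, -0.4, -0.3]
width: 0.0442
gripper_force: 0.0
```

>>> move_arm --rows "0 0 0 -0.01 -0.055 0 0.044;0 0 0 -0.002 -0.022 0 0.044;0 0 0 0 0 0 0.044;0 0 0 0 0 0 0.044"

```text
t: 10.9
eef_pos: [0.5449, 0.2698, 0.2001]
ee_rot: [3.141, 0.001, -0.043]
force: [-0.7, 0.2, -0.4]
width: 0.0442
gripper_force: 0.0
```

```bash
python3 - <<'E'
from h import *
goto(.5468,.2708,.122,-2.4)
p,d=grab('top');cv2.imwrite('pics/g5t.png',p)
g=cv2.cvtColor(p,cv2.COLOR_BGR2GRAY)
# bay0: hole in bracket
cv2.imwrite('pics/g5.png',cv2.resize(cv2.convertScaleAbs(p[212:272,360:410],alpha=1.2),(500,600),interpolation=2))
E
```

```text
t 10.9 pos [0.5449 0.2698 0.2001] yaw -2.46 w 0.0442 F [-0.7  0.2 -0.4]
 turn [ 0.04  0.04 -0.06] shift(after turn) [ 0.0019 -0.0011  0.0781]
```

View pics/g5.png

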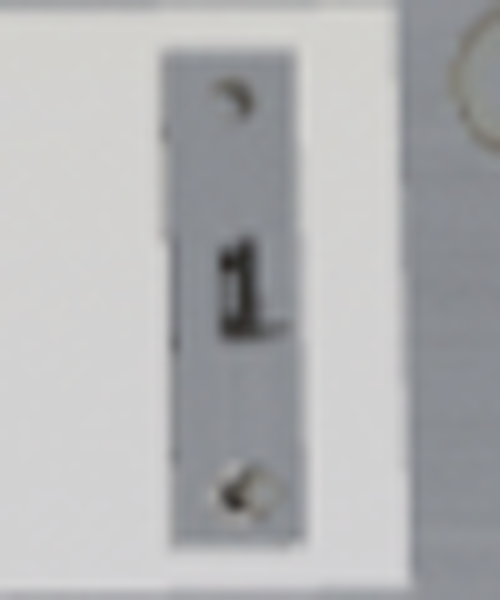

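The bracket sits flat in bay 0, with its eye over the shaft at (245,492) and its hole at (231,98) within about 1 mm of the board's hole. Next bracket.

>>> move_arm --rows "0 0 0 0.0015 0 0.025 0.044;0 0 0 0 0 0.025 0.044;0 0 0 0 0 0.026 0.044;0 0 0 0 0 0 0.044;0 0 0 0 0 0 0.044"

```text
t: 11.58
eef_pos: [0.5473, 0.2703, 0.1257]
ee_rot: [-3.141, -0.001, -0.043]
force: [-0.2, -0.0, 0.9]
width: 0.0441
gripper_force: 0.0
```

>>> move_arm --rows "0 0 0 0 0 0 0.005;0 0 0 0 0 0 0.005;0 0 0 0 0 0 0.005;0 0 0 0 0 0 0.005;0 0 0 0 0 0 0.005;0 0 0 0 0 0 0.005"

```text
t: 12.32
eef_pos: [0.5465, 0.2706, 0.1247]
ee_rot: [3.141, -0.0, -0.042]
force: [-1.7, -1.2, 2.3]
width: 0.0096
gripper_force: 40.0
```

>>> move_arm --rows "0 0 0 0 0 -0.004 0.005;0 0 0 0 0 -0.004 0.005;0 0 0 0 0 0 0.005;0 0 0 0 0 0 0.005"

```text
t: 12.82
eef_pos: [0.5464, 0.2707, 0.1324]
ee_rot: [3.142, 0.0, -0.042]
force: [-0.4, -0.1, -2.3]
width: 0.0099
gripper_force: 40.0
```

>>> move_arm --rows "0 0 0 0 0.01 0 0.005;0 0 0 0 0.012 0 0.005;0 0 0 0 0.012 0 0.005;0 0 0 0 0 0 0.005;0 0 0 0 0 0 0.005;0 0 0 0 0 -0.03 0.005;0 0 0 0 0 -0.04 0.005;0 0 0 0 0 0 0.005"

```text
t: 13.82
eef_pos: [0.5469, 0.2382, 0.2062]
ee_rot: [-3.138, -0.005, -0.042]
force: [0.4, -0.3, -3.5]
width: 0.0099
gripper_force: 40.0
```

```bash
python3 -c "
from h import *
goto(.5962,.0095,.2,2.2)"
```

```text
t 13.8 pos [0.5469 0.2382 0.2062] yaw -2.38 w 0.0099 F [ 0.4 -0.3 -3.5]
 turn [-0.21 -0.32 -4.58] shift(after turn) [0.0405 0.2304 0.0062]
```

>>> move_arm --rows "0 0 -4.6 0 0 0 0.005;0 0 0 0.01 0.056 0 0.005;0 0 0 0.01 0.058 0 0.005;0 0 0 0.01 0.058 0.01 0.005;0 0 0 0.01 0.058 0.03 0.005;0 0 0 0 0 0.025 0.005;0 0 0 0 0 0 0.005;0 0 0 0 0 0 0.005"

```text
t: 14.82
eef_pos: [0.5935, 0.0121, 0.1397]
ee_rot: [3.141, -0.001, 0.039]
force: [0.1, 0.4, -2.1]
width: 0.0098
gripper_force: 40.0
```

```bash
python3 - <<'E'
from h import *
goto(.596,.010,.131,2.2)
p,d=grab('top');q,e=grab('side')
a=cv2.resize(p[250:274,298:322],(400,400),interpolation=2)
u,v=px("side",(.542,.0077,.075));u,v=int(u),int(v);print(u,v)
b=cv2.resize(q[v-25:v+25,u-25:u+25],(400,400),interpolation=2)
cv2.imwrite("pics/g6.png",np.hstack([cv2.convertScaleAbs(a,alpha=1.3),b]))
E
```

```text
t 14.8 pos [0.5935 0.0121 0.1397] yaw 2.23 w 0.0098 F [ 0.1  0.4 -2.1]
 turn [ 0.01 -0.03  0.03] shift(after turn) [0.0024 0.0022 0.0087]
298 254
```

View pics/g6.png

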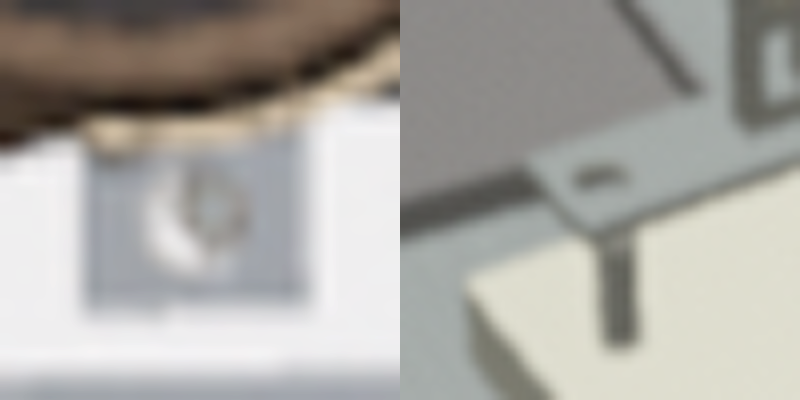

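The top crop shows the shaft (215,210) to the right and slightly above the eye centre (192,220). I'm shifting +1.7 mm in x and -2.8 mm in y.

>>> move_arm --rows "0 0 0 0.0017 0.0028 0 0.005;0 0 0 0 0 0.008 0.005;0 0 0 0 0 0.008 0.005;0 0 0 0 0 0.006 0.005;0 0 0 0 0 0 0.005;0 0 0 0 0 0 0.005"

```text
t: 15.68
eef_pos: [0.5949, 0.0087, 0.1171]
ee_rot: [3.141, 0.0, 0.038]
force: [0.2, -0.4, -4.0]
width: 0.0095
gripper_force: 40.0
```

>>> move_arm --rows "0 0 0 0 0 0.006 0.005;0 0 0 0 0 0.006 0.005;0 0 0 0 0 0.006 0.005;0 0 0 0 0 0.004 0.005;0 0 0 0 0 0 0.005;0 0 0 0 0 0 0.005"

```text
t: 16.42
eef_pos: [0.5949, 0.0087, 0.0952]
ee_rot: [3.142, 0.0, 0.038]
force: [0.3, -0.4, -2.7]
width: 0.0098
gripper_force: 40.0
```

>>> move_arm --rows "0 0 0 0.0008 -0.0005 0.002 0.005;0 0 0 0 0 0.002 0.005;0 0 0 0 0 0 0.005;0 0 0 0 0 0 0.005"

```text
t: 16.92
eef_pos: [0.5958, 0.0092, 0.0918]
ee_rot: [3.141, -0.001, 0.038]
force: [-3.1, -0.6, 5.5]
width: 0.0098
gripper_force: 40.0
```

>>> move_arm --rows "0 0 0 0 0 0 0.03;0 0 0 0 0 0 0.03;0 0 0 0 0 0 0.03;0 0 0 0 0 0 0.03;0 0 0 0 0 -0.02 0.03;0 0 0 0 0 -0.05 0.044;0 0 0 0 0 -0.04 0.044;0 0 0 0 0 0 0.044"

```text
t: 17.92
eef_pos: [0.5977, 0.0097, 0.2051]
ee_rot: [-3.14, -0.007, 0.038]
force: [-0.5, 0.2, -0.7]
width: 0.0434
gripper_force: 0.0
```

>>> move_arm --rows "0 0 0 -0.03 -0.05 0 0.044;0 0 0 -0.03 -0.05 0 0.044;0 0 0 -0.03 -0.05 0 0.044;0 0 0 0 -0.05 0 0.044;0 0 0 0 0 0 0.044"

```text
t: 18.55
eef_pos: [0.4976, 0.2085, 0.2006]
ee_rot: [-3.142, 0.0, 0.042]
force: [0.5, -1.1, 0.4]
width: 0.0439
gripper_force: 0.0
```

```bash
python3 - <<'E'
from h import *
p,d=grab('top');cv2.imwrite("pics/t7.png",p);np.save("t7.npy",d)
a=cv2.resize(p[205:345,285:485],(800,560),interpolation=2)
cv2.imwrite("pics/g7.png",a)
E
```

```text
(no output)
```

View pics/g7.png

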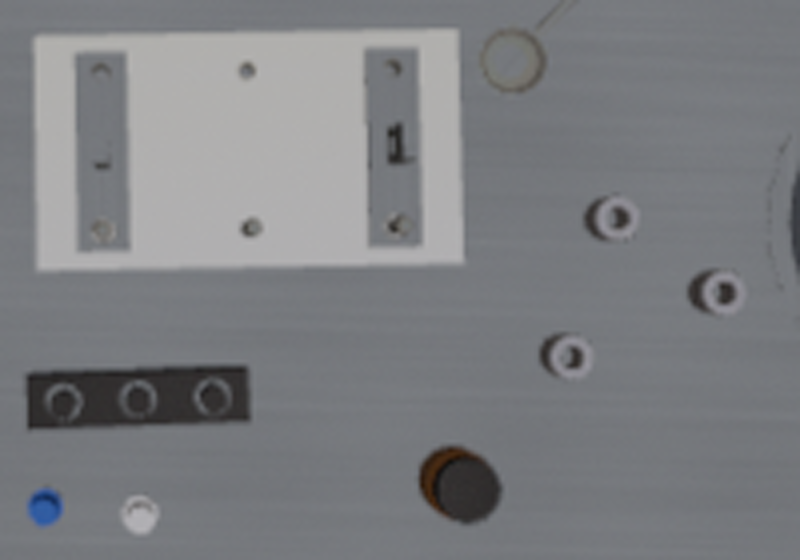

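Both brackets are seated in bays 2 and 0, at (103,150) and (394,145). The sleeves at (613,217), (720,292) and (570,356) have not moved. Next, the sleeves.

```bash
cat > sl.py <<'E'
from h import *
import sys
def sleeves(p):
    hsv=cv2.cvtColor(p,cv2.COLOR_BGR2HSV);out=[]
    for z,(r0,r1,c0,c1) in [(.036,(240,330,405,480))]:
        q=cv2.resize(p[r0:r1,c0:c1],None,fx=8,fy=8,interpolation=2);g=cv2.cvtColor(q,cv2.COLOR_BGR2GRAY)
        m=(g>135).astype(np.uint8)
        for c in cv2.findContours(m,0,2)[0]:
            if cv2.contourArea(c)>2500:
                (x,y),r=cv2.minEnclosingCircle(c);u,v=c0+(x+.5)/8-.5,r0+(y+.5)/8-.5
                print("sleeve",round(u,1),round(v,1),"r",round(r/8,2),plane("top",u,v,z).round(4))
if __name__=="__main__": sleeves(cv2.imread(sys.argv[1]))
E
python3 sl.py pics/t7.png; python3 -c "
from h import *
goto(.5589,-.3382,.1,2.2)"
```

```text
sleeve 427.8 294.0 r 5.07 [ 0.4633 -0.3119  0.036 ]
sleeve 465.9 278.0 r 5.06 [ 0.5089 -0.4147  0.036 ]
sleeve 439.4 259.2 r 5.1 [ 0.5583 -0.3423  0.036 ]
t 18.6 pos [0.4975 0.207  0.2004] yaw 2.32 w 0.044 F [ 0.3  0.9 -0.4]
 turn [0.03 0.05 0.12] shift(after turn) [0.0404 0.5472 0.1004]
```

>>> move_arm --rows "0 0 0 0 0.05 0 0.05;0 0 0 0 0.06 0 0.05;0 0 0 0.005 0.06 0 0.05;0 0 0 0.005 0.06 0 0.05;0 0 0 0.01 0.06 0 0.05;0 0 0 0.01 0.06 0 0.05;0 0 0 0.01 0.06 0 0.05;0 0 0 0 0.06 0 0.05"

```text
t: 19.6
eef_pos: [0.5554, -0.2654, 0.2004]
ee_rot: [-3.141, 0.001, 0.037]
force: [1.1, 0.9, -0.1]
width: 0.0498
gripper_force: 0.0
```

>>> move_arm --rows "0 0 0 0 0.06 0 0.05;0 0 0 0 0.019 0.03 0.05;0 0 0 0 0 0.04 0.05;0 0 0 0 0 0.03 0.05;0 0 0 0 0 0 0.05;0 0 0 0 0 0 0.05"

```text
t: 20.35
eef_pos: [0.5591, -0.3421, 0.1022]
ee_rot: [3.141, -0.001, 0.038]
force: [1.0, 0.4, 0.2]
width: 0.0501
gripper_force: 0.0
```

```bash
python3 - <<'E'
from h import *
goto(.5585,-.340,.019,2.2)
p,d=grab('top');q,e=grab('side')
a=cv2.resize(p[240:280,420:460],(400,400),interpolation=2)
u,v=map(int,px("side",(.5585,-.34,.036)));print(u,v)
b=cv2.resize(q[v-40:v+40,u-40:u+40],(400,400),interpolation=2)
cv2.imwrite("pics/g8.png",np.hstack([a,b]))
E
```

```text
t 20.4 pos [ 0.5591 -0.3421  0.1022] yaw 2.15 w 0.0501 F [1.  0.4 0.2]
 turn [ 0.04 -0.04 -0.05] shift(after turn) [-0.0005 -0.0021  0.0832]
398 383
```

View pics/g8.png

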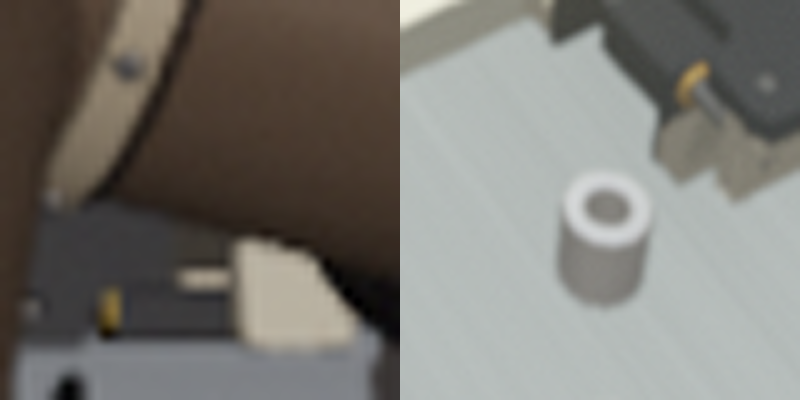

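The side crop shows the sleeve alone at (606,208) under the open fingers. I'll cross-check its position from the side ray.

```bash
python3 - <<'E'
from h import *
print(px("side",(.5585,-.34,.036)), plane("side",358+206.5/5-.5,343+208.5/5-.5,.036))
E
```

```text
[398.51684658 383.03468595] [ 0.55756806 -0.34215386  0.036     ]
```

>>> move_arm --rows "0 0 0 -0.001 -0.001 0.03 0.05;0 0 0 0 0 0.03 0.05;0 0 0 0 0 0.022 0.05;0 0 0 0 0 0 0.05;0 0 0 0 0 0 0.05"

```text
t: 21.08
eef_pos: [0.559, -0.3407, 0.0209]
ee_rot: [3.141, -0.002, 0.038]
force: [0.2, -0.4, 0.4]
width: 0.0502
gripper_force: 0.0
```

>>> move_arm --rows "0 0 0 0 0 0 0.025;0 0 0 0 0 0 0.025;0 0 0 0 0 0 0.025;0 0 0 0 0 0 0.025;0 0 0 0 0 0 0.025" --squeeze 25

```text
t: 21.7
eef_pos: [0.5583, -0.3406, 0.0199]
ee_rot: [3.141, -0.001, 0.038]
force: [-1.2, 1.0, 6.0]
width: 0.0286
gripper_force: 25.0
```

```bash
python3 -c "
from h import *
goto(.5497,-.1909,.16,2.2)"
```

```text
t 21.7 pos [ 0.5583 -0.3406  0.0199] yaw 2.19 w 0.0286 F [-1.2  1.   6. ]
 turn [ 0.03 -0.04 -0.01] shift(after turn) [-0.0028 -0.1499 -0.1401]
```

>>> move_arm --rows "0 0 0 0 0 -0.03 0.025;0 0 0 0 0 -0.05 0.025;0 0 0 0 0 -0.06 0.025;0 0 0 0 0 0 0.025;0 0 0 -0.001 -0.05 0 0.025;0 0 0 -0.001 -0.05 0 0.025;0 0 0 -0.001 -0.05 0 0.025;0 0 0 0 0 0 0.025"

```text
t: 22.7
eef_pos: [0.5485, -0.1877, 0.1585]
ee_rot: [-3.141, 0.001, 0.041]
force: [-0.2, -1.1, -0.9]
width: 0.0284
gripper_force: 25.0
```

```bash
python3 - <<'E'
from h import *
goto(.5497,-.1909,.1,2.2)
p,d=grab('top');q,e=grab('side')
cv2.imwrite("pics/t9.png",p);cv2.imwrite("pics/s9.png",q)
import sl; sl.sleeves(p)
u,v=map(int,px("side",(.5497,-.191,.13)));print(u,v)
b=cv2.resize(q[v-30:v+50,u-40:u+40],(500,500),interpolation=2)
cv2.imwrite("pics/g9.png",b)
E
```

```text
t 22.7 pos [ 0.5485 -0.1877  0.1585] yaw 2.36 w 0.0284 F [-0.2 -1.1 -0.9]
 turn [-0.04  0.06  0.16] shift(after turn) [0.001  0.0032 0.0585]
sleeve 428.0 294.0 r 5.43 [ 0.4633 -0.3124  0.036 ]
sleeve 466.1 278.0 r 5.43 [ 0.5088 -0.4152  0.036 ]
349 289
```

View pics/g9.png

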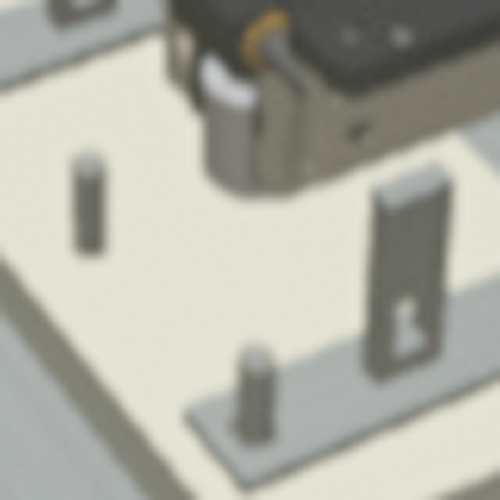

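The sleeve is gripped between the fingers at (235,140) above bay 0, with the shaft at (256,395). I'll measure the sleeve's axis in the grip numerically from its left silhouette.

```bash
python3 - <<'E'
from h import *
q=cv2.cvtColor(cv2.imread("pics/s9.png"),cv2.COLOR_BGR2GRAY)
print(q[272:292,334:364])
P=np.array([.5485,-.1877,0])
for z in(.1386,.1566,.1746): print(z,px("side",P+[0,0,z]))
s=cv2.cvtColor(cv2.imread("pics/side0.png"),cv2.COLOR_BGR2GRAY)
print("sleeve0 initial");u,v=map(int,px("side",(.558,-.341,.018)));print(u,v,px("side",(.558,-.341,.018)));print(s[v-2:v+6:2,u-14:u+15])
E
```

```text
[[221 204 174 144 118  92  87 133 177 196 195 185 167 151 136 119 109 116
  120 116 109  98  95 106 117 114 103  84  73  70]
 [224 219 203 176 140 101  81 113 153 180 191 194 192 186 173 148 124 118
  119 120 115 105  95  99 113 118 112 101  92  84]
 [225 224 220 204 174 122  85  98 128 153 172 185 193 196 187 159 126 118
  120 123 117 112 101 102 113 120 118 116 115 108]
 [225 225 225 220 200 150  95  95 113 126 142 159 174 178 173 144 116 116
  120 120 120 115 107 106 115 119 119 122 127 121]
 [225 225 225 225 214 178 128 108 112 118 124 132 142 148 141 119 104 112
  120 120 120 116 111 110 116 119 120 121 123 121]
 [224 225 225 226 221 203 173 135 117 118 121 124 127 127 121 103  94 110
  119 121 118 115 109 111 117 120 121 121 120 121]
 [225 224 225 225 224 220 202 159 122 118 122 124 125 126 118 100  90 107
  118 119 119 112 108 111 116 120 123 120 121 120]
 [225 224 225 225 226 226 214 169 124 117 122 125 126 126 118  99  93 109
  119 121 117 111 109 112 118 121 124 122 122 120]
 [224 225 224 225 226 226 215 172 125 118 120 124 127 125 120 104 100 114
  121 120 118 112 111 113 
[... 1342 characters left out ...]
00 201
  201 201 201 207 216 221 225 226 225 225 225 225]]
0.1386 [348.3997653  285.13508925]
0.1566 [348.57881118 277.35894211]
0.1746 [348.76239191 269.38584159]
sleeve0 initial
397 390 [397.78164726 390.34579166]
[[160 160 160 162 162 160 144 117 119 148 172 182 184 180 172 164 161 157
  161 168 177 182 182 172 152 147 156 161 162]
 [160 161 161 162 162 158 140 113 101 109 123 142 160 173 181 182 182 183
  183 180 176 169 151 129 128 149 161 161 161]
 [162 160 160 161 162 156 132 109 104 106 108 110 115 121 126 129 136 138
  136 129 123 116 108 106 127 153 163 163 162]
 [164 162 162 161 161 153 126 105 104 107 110 111 112 113 112 111 111 110
  110 109 108 106 104 112 138 157 163 162 163]]
```

>>> move_arm --rows "0 0 0 0 0 0.03 0.025;0 0 0 0 0 0.03 0.025;0 0 0 0 0 0 0.025;0 0 0 0 0 0 0.025"

```text
t: 23.3
eef_pos: [0.5497, -0.1914, 0.0998]
ee_rot: [3.141, -0.0, 0.037]
force: [-0.8, -0.7, -0.3]
width: 0.0286
gripper_force: 25.0
```

```bash
python3 -c "
from h import *
goto(.5497,-.1909,.065,2.2)"
```

```text
t 23.3 pos [ 0.5497 -0.1914  0.0998] yaw 2.14 w 0.0286 F [-0.8 -0.7 -0.3]
 turn [ 0.03 -0.02 -0.06] shift(after turn) [ 0.     -0.0005  0.0348]
```

>>> move_arm --rows "0 0 0 0 0 0.006 0.025;0 0 0 0 0 0.006 0.025;0 0 0 0 0 0.006 0.025;0 0 0 0 0 0 0.025"

```text
t: 23.8
eef_pos: [0.549, -0.1906, 0.0807]
ee_rot: [-3.142, 0.001, 0.038]
force: [-0.2, -0.4, -0.0]
width: 0.0288
gripper_force: 25.0
```

>>> move_arm --rows "0 0 0 0 0 0.006 0.025;0 0 0 0 0 0.006 0.025;0 0 0 0 0 0.005 0.025;0 0 0 0 0 0 0.025;0 0 0 0 0 0 0.025"

```text
t: 24.42
eef_pos: [0.5492, -0.1906, 0.0642]
ee_rot: [3.142, 0.0, 0.038]
force: [0.9, -0.4, -0.9]
width: 0.0289
gripper_force: 25.0
```

>>> move_arm --rows "0 0 0 0 0 0.006 0.025;0 0 0 0 0 0 0.025;0 0 0 0 0 0 0.045;0 0 0 0 0 0 0.045;0 0 0 0 0 0 0.045;0 0 0 0 0 0 0.045;0 0 0 0 0 0 0.045"

```text
t: 25.3
eef_pos: [0.5492, -0.1906, 0.0582]
ee_rot: [3.142, -0.0, 0.038]
force: [-0.0, -0.8, 0.1]
width: 0.0452
gripper_force: 0.0
```

>>> move_arm --rows "0 0 0 0 0 -0.03 0.05;0 0 0 0 0 -0.05 0.05;0 0 0 0 0 -0.05 0.05;0 0 0 -0.015 0.02 0 0.05;0 0 0 -0.025 0.03 0 0.05;0 0 0 -0.025 0.03 0 0.05;0 0 0 -0.02 0.03 0 0.05;0 0 0 0 0 0 0.05"

```text
t: 26.3
eef_pos: [0.4671, -0.3052, 0.1883]
ee_rot: [3.142, 0.0, 0.035]
force: [0.9, 0.4, 0.3]
width: 0.0498
gripper_force: 0.0
```

```bash
cat > chk.py <<'E'
from h import *
import sys
# sleeve/screw seat check: median depth height in a small ring around given world xy
p,d=grab('top');q,e=grab('side');cv2.imwrite(f"pics/{sys.argv[1]}t.png",p);cv2.imwrite(f"pics/{sys.argv[1]}s.png",q)
for n,D in(("top",d),("side",e)):
    vv,uu=np.mgrid[0:480,0:640];W=world(n,uu,vv,D)
    for a in sys.argv[2:]:
        x,y,r=map(float,a.split(","));m=(np.hypot(W[...,0]-x,W[...,1]-y)<r)&(W[...,2]>.045)&(W[...,2]<.15)
        z=W[m];print(n,a,m.sum(),"z max",np.round(np.percentile(z[:,2],[50,80,98]),4) if len(z) else None, z[z[:,2]>np.percentile(z[:,2],60)].mean(0).round(4) if len(z) else "")
import sl; sl.sleeves(p)
goto(.4633,-.311,.1,2.2)
E
python3 chk.py a .5496,-.1909,.02
```

```text
top .5496,-.1909,.02 0 z max None 
side .5496,-.1909,.02 0 z max None 
sleeve 424.6 294.2 r 10.44 [ 0.4627 -0.3032  0.036 ]
t 26.4 pos [ 0.4683 -0.304   0.1882] yaw 2.11 w 0.0499 F [ 0.1 -0.3  0.4]
 turn [ 0.   -0.01 -0.09] shift(after turn) [-0.0053  0.0068  0.0882]
```

```bash
python3 - <<'E'
from h import *
q,e=grab('side')
u,v=px("side",(.5497,-.1909,.06));print(u,v)
for dv in(-8,-4,0,4,8): print(dv,[world("side",u+du,v+dv,e[int(v+dv),int(u+du)]).round(3).tolist() for du in(-4,0,4)])
m=arm.camera_model("side");print(np.linalg.inv(np.array(m["camera_from_world"]))[:3,3])
E
```

```text
349.09542240847924 317.8278361070207
-8 [[0.445, -0.353, 0.269], [0.215, -0.743, 0.711], [0.444, -0.374, 0.287]]
-4 [[0.441, -0.359, 0.269], [0.436, -0.378, 0.287], [0.44, -0.381, 0.289]]
0 [[0.439, -0.364, 0.268], [0.432, -0.385, 0.289], [0.436, -0.388, 0.29]]
4 [[0.437, -0.367, 0.263], [0.432, -0.385, 0.282], [0.434, -0.391, 0.287]]
8 [[0.438, -0.366, 0.256], [0.439, -0.374, 0.262], [0.433, -0.394, 0.283]]
[ 0.21494123 -0.74262739  0.71145251]
```

Only occlusion by the gripper. I'll move on to the second sleeve and check the first when the view is clear.

>>> move_arm --rows "0 0 0 -0.005 0.007 0.03 0.05;0 0 0 0 0 0.04 0.05;0 0 0 0 0 0 0.05;0 0 0 0 0 0 0.05"

```text
t: 26.95
eef_pos: [0.4648, -0.3109, 0.1194]
ee_rot: [3.141, -0.001, 0.039]
force: [0.5, 0.3, 0.6]
width: 0.0498
gripper_force: 0.0
```

```bash
python3 chk.py b .5496,-.1909,.02; python3 - <<'E'
from h import *
goto(.4635,-.311,.02,2.2)
# sleeve ring top seen from the side: edges about row of mid-height
q=cv2.cvtColor(cv2.imread("pics/bs.png"),cv2.COLOR_BGR2GRAY)
u,v=px("side",(.4635,-.311,.018));print(u,v);u,v=int(u),int(v)
print(q[v:v+6:2,u-15:u+16])
E
```

```text
top .5496,-.1909,.02 0 z max None 
side .5496,-.1909,.02 24 z max [0.0477 0.0506 0.0527] [ 0.5483 -0.2057  0.0507]
sleeve 418.6 290.3 r 10.27 [ 0.4729 -0.2868  0.036 ]
t 27.1 pos [ 0.4651 -0.311   0.1199] yaw 2.23 w 0.0502 F [ 0.6  0.6 -0.4]
 turn [ 0.06 -0.14  0.03] shift(after turn) [-0.0017 -0.0001  0.0199]
t 27.1 pos [ 0.4651 -0.311   0.1199] yaw 2.23 w 0.0502 F [ 0.6  0.6 -0.4]
 turn [ 0.06 -0.14  0.03] shift(after turn) [-0.0015 -0.0001  0.0999]
340.14304321477005 399.3204666763936
[[182 182 182 183 183 181 163 136 128 150 176 193 203 207 209 210 208 209
  207 201 191 173 147 128 144 174 184 185 186 187 187]
 [182 183 182 182 183 181 165 137 123 123 130 138 148 157 163 165 165 162
  154 143 132 126 118 119 144 175 184 185 185 187 187]
 [182 182 182 182 183 180 165 138 124 124 128 129 130 130 129 131 129 128
  126 126 124 122 118 122 147 174 184 185 185 184 186]]
```

Sleeve 0's front face shows at y = -0.2057, so it is on the shaft. I'm descending for the second sleeve.

>>> move_arm --rows "0 0 0 -0.0015 0 0.03 0.05;0 0 0 0 0 0.04 0.05;0 0 0 0 0 0.029 0.05;0 0 0 0 0 0 0.05;0 0 0 0 0 0 0.05"

```text
t: 27.68
eef_pos: [0.4635, -0.3114, 0.0209]
ee_rot: [3.141, -0.002, 0.038]
force: [0.0, 0.1, 0.4]
width: 0.0497
gripper_force: 0.0
```

>>> move_arm --rows "0 0 0 0 0 0 0.025;0 0 0 0 0 0 0.025;0 0 0 0 0 0 0.025;0 0 0 0 0 0 0.025;0 0 0 0 0 0 0.025"

```text
t: 28.3
eef_pos: [0.4626, -0.3112, 0.0199]
ee_rot: [3.141, -0.001, 0.038]
force: [-1.6, 0.7, 6.8]
width: 0.0283
gripper_force: 25.0
```

>>> move_arm --rows "0 0 0 0 0 -0.03 0.025;0 0 0 0 0 -0.05 0.025;0 0 0 0 0 -0.06 0.025;0 0 0 0 -0.05 0 0.025;0 0 0 0 -0.06 0 0.025;0 0 0 0 -0.06 0 0.025;0 0 0 0 -0.06 0 0.025;0 0 0 0 -0.06 0 0.025"

```text
t: 29.3
eef_pos: [0.4506, -0.0194, 0.1593]
ee_rot: [-3.141, -0.0, 0.038]
force: [1.3, 0.0, -0.9]
width: 0.0286
gripper_force: 25.0
```

```bash
python3 -c "
from h import *
goto(.5418,.0074,.1,2.2)"
```

```text
t 29.3 pos [ 0.4506 -0.0194  0.1593] yaw 2.16 w 0.0286 F [ 1.3  0.  -0.9]
 turn [-0.01 -0.02 -0.04] shift(after turn) [ 0.0921 -0.0233  0.0593]
```

>>> move_arm --rows "0 0 0 0.03 -0.008 0 0.025;0 0 0 0.03 -0.008 0 0.025;0 0 0 0.031 -0.006 0.01 0.025;0 0 0 0 0 0.03 0.025;0 0 0 0 0 0.02 0.025;0 0 0 0 0 0 0.025;0 0 0 0 0 0 0.025"

```text
t: 30.18
eef_pos: [0.5417, 0.0043, 0.0999]
ee_rot: [3.142, -0.001, 0.038]
force: [0.2, -0.5, -0.2]
width: 0.0283
gripper_force: 25.0
```

```bash
python3 - <<'E'
from h import *
goto(.5418,.0074,.09,2.2)
p,d=grab('top');q,e=grab('side');cv2.imwrite("pics/ct.png",p);cv2.imwrite("pics/cs.png",q)
g=cv2.cvtColor(q,cv2.COLOR_BGR2GRAY)
P=np.array([.5418,.0074,0]);print("shaft target px z.09",px("side",P+[0,0,.09]))
u,v=map(int,px("side",P+[0,0,.09]));print(u,v);print(g[v-2:v+4:2,u-14:u+12])
u,v=map(int,px("side",P+[0,0,.055]));print("shaft",px("side",P+[0,0,.055]));print(g[v-2:v+3:2,u-10:u+11])
E
```

```text
t 30.2 pos [0.5417 0.0043 0.0999] yaw 2.18 w 0.0283 F [ 0.2 -0.5 -0.2]
 turn [ 0.   -0.04 -0.02] shift(after turn) [ 0.0002 -0.0031  0.0099]
shaft target px z.09 [298.66011446 249.27525051]
298 249
[[141 141 140 140 142 141 140 130 117 112 114 117 117 113  98 100 109 118
  118 117 117 119 116 116 117 117]
 [139 135 130 126 120 114 107 101  99 105 112 116 118 115 108 113 122 121
  118 117 118 114 118 115 114 114]
 [ 99  94  91  85  83  80  81  81  87 100 111 117 119 117 114 114 119 116
  114 113 114 113 112 112 110 111]]
shaft [299.35757548 262.22476001]
[[190 199 205 210 215 219 221 212 176 135 124 121 125 168 210 221 219 215
  210 203 196]
 [219 221 221 221 221 222 223 213 174 123 103 100 101 146 187 194 187 180
  175 171 170]
 [221 222 222 221 220 219 215 205 171 124 105 102 100 124 160 171 170 170
  171 171 171]]
```

>>> move_arm --rows "0 0 0 0 -0.003 0 0.025;0 0 0 0 0 0.006 0.025;0 0 0 0 0 0.006 0.025;0 0 0 0 0 0.006 0.025;0 0 0 0 0 0 0.025;0 0 0 0 0 0 0.025"

```text
t: 31.02
eef_pos: [0.5413, 0.0072, 0.0811]
ee_rot: [3.141, 0.0, 0.038]
force: [0.0, -0.5, -1.7]
width: 0.0284
gripper_force: 25.0
```

>>> move_arm --rows "0 0 0 0 0 0.008 0.025;0 0 0 0 0 0.008 0.025;0 0 0 0 0 0.007 0.025;0 0 0 0 0 0 0.025;0 0 0 0 0 0 0.025"

```text
t: 31.65
eef_pos: [0.5413, 0.0072, 0.0582]
ee_rot: [3.141, 0.0, 0.038]
force: [0.1, -0.6, -0.6]
width: 0.0285
gripper_force: 25.0
```

>>> move_arm --rows "0 0 0 0 0 0 0.045;0 0 0 0 0 0 0.045;0 0 0 0 0 0 0.045;0 0 0 0 0 0 0.045;0 0 0 0 0 -0.03 0.045;0 0 0 0 0 -0.05 0.045;0 0 0 0 0 -0.04 0.045;0 0 0 0 0 0 0.034"

```text
t: 32.65
eef_pos: [0.5432, 0.0077, 0.1818]
ee_rot: [-3.14, -0.007, 0.038]
force: [-0.0, -0.2, -0.2]
width: 0.0398
gripper_force: 0.0
```

>>> move_arm --rows "0 0 0 -0.03 -0.01 0 0.034;0 0 0 -0.04 -0.01 0 0.034;0 0 0 -0.04 -0.01 0 0.034;0 0 0 0 0 0 0.034;0 0 0 0 0 0 0.034"

```text
t: 33.28
eef_pos: [0.4304, 0.0332, 0.1781]
ee_rot: [-3.141, -0.0, 0.039]
force: [-0.8, -1.3, -0.2]
width: 0.0345
gripper_force: 0.0
```

```bash
python3 - <<'E'
from h import *
p=cv2.imread("pics/top0.png")
# ring centres of collars: bright on dark block
r0,r1,c0,c1=292,316,290,350
q=cv2.resize(p[r0:r1,c0:c1],None,fx=8,fy=8,interpolation=2);g=cv2.cvtColor(q,cv2.COLOR_BGR2GRAY)
print(g.min(),g.max())
m=(g>70).astype(np.uint8)
for c in cv2.findContours(m,0,2)[0]:
    (x,y),r=cv2.minEnclosingCircle(c)
    if 20<r<60: u,v=c0+(x+.5)/8-.5,r0+(y+.5)/8-.5;print(u.__round__(1),v.__round__(1),round(r/8,2),plane("top",u,v,.044).round(4))
goto(.4273,.0315,.1,2.5)
q,e=grab("side");vv,uu=np.mgrid[0:480,0:640];W=world("side",uu,vv,e)
for x,y in((.5418,.0074),(.5497,-.1909)):
    m=(np.hypot(W[...,0]-x,W[...,1]-y)<.022)&(W[...,2]>.042)&(W[...,2]<.13);z=W[m];print(m.sum(),z.min(0).round(4),z.max(0).round(4),np.percentile(z[:,2],95))
cv2.imwrite("pics/ds.png",q)
# screws heads in side view: dark heads above the block, depth points by height
for x,y in((.4273,.0315),(.4297,-.018),(.4328,-.0689)):
    m=(np.hypot(W[...,0]-x,W[...,1]-y)<.02)&(W[...,2]>.05)&(W[...,2]<.1);z=W[m];print("head",m.sum(),z.mean(0).round(4) if len(z) else "",z.max(0).round(4) if len(z) else "")
E
```

```text
27 121
t 33.3 pos [0.4304 0.0332 0.1781] yaw 2.21 w 0.0345 F [-0.8 -1.3 -0.2]
 turn [-0.01 -0.02 -0.29] shift(after turn) [-0.0031  0.0016  0.0781]
238 [ 0.5262 -0.0108  0.042 ] [0.5559 0.0195 0.0742] 0.07267102402548256
315 [ 0.5323 -0.2084  0.0421] [ 0.5625 -0.1769  0.0749] 0.07270532852064462
head 106 [0.4256 0.0262 0.0648] [0.4357 0.0406 0.0745]
head 112 [ 0.4283 -0.0237  0.0645] [ 0.4384 -0.0099  0.0743]
head 120 [ 0.4309 -0.0732  0.0649] [ 0.441  -0.0602  0.0735]
```

Both sleeves are seated, with tops at about 72.7 mm. Screw heads are at (0.427, 0.0316) and (0.4324, -0.069). I'm taking the first.

>>> move_arm --rows "0 0 0 -0.0034 0.001 0.03 0.032;0 0 0 0 0 0.03 0.032;0 0 0 0 0 0.03 0.032;0 0 0 0 0 0 0.032;0 0 0 0 0 0 0.032"

```text
t: 33.95
eef_pos: [0.4277, 0.032, 0.0887]
ee_rot: [3.141, -0.0, 0.038]
force: [0.1, -0.4, 0.4]
width: 0.0318
gripper_force: 0.0
```

```bash
python3 -c "
from h import *
goto(.427,.0316,.055,2.2)"
```

```text
t 34.0 pos [0.4277 0.032  0.0887] yaw 2.16 w 0.0318 F [ 0.1 -0.4  0.4]
 turn [ 0.02 -0.01 -0.04] shift(after turn) [-0.0007  0.0004  0.0337]
```

>>> move_arm --rows "0 0 0 -0.0005 0.0004 0.015 0.032;0 0 0 0 0 0.018 0.032;0 0 0 0 0 0 0.032;0 0 0 0 0 0 0.032"

```text
t: 34.45
eef_pos: [0.4272, 0.0319, 0.0563]
ee_rot: [-3.141, -0.002, 0.038]
force: [0.0, -0.2, 0.1]
width: 0.0317
gripper_force: 0.0
```

>>> move_arm --rows "0 0 0 0 0 0 0.012;0 0 0 0 0 0 0.012;0 0 0 0 0 0 0.012;0 0 0 0 0 0 0.012;0 0 0 0 0 0 0.012"

```text
t: 35.08
eef_pos: [0.4267, 0.0317, 0.0557]
ee_rot: [-3.141, -0.001, 0.038]
force: [-1.7, 0.4, 6.4]
width: 0.017
gripper_force: 25.0
```

>>> move_arm --rows "0 0 0 0 0 -0.02 0.012;0 0 0 0 0 -0.03 0.012;0 0 0 0 0 -0.05 0.012;0 0 0 0 0 -0.04 0.012;0 0 0 0.05 0.005 0 0.012;0 0 0 0.06 0.005 0 0.012;0 0 0 0.06 0.005 0 0.012;0 0 0 0.04 0.005 0 0.012"

```text
t: 36.08
eef_pos: [0.639, 0.0191, 0.1942]
ee_rot: [3.141, 0.001, 0.037]
force: [-0.4, 0.5, 0.0]
width: 0.0171
gripper_force: 25.0
```

```bash
python3 -c "
from h import *
goto(.6500,.0113,.12,2.2)"
```

```text
t 36.1 pos [0.639  0.0191 0.1942] yaw 2.15 w 0.0171 F [-0.4  0.5  0. ]
 turn [ 0.02  0.06 -0.05] shift(after turn) [0.0107 0.0082 0.0742]
```

>>> move_arm --rows "0 0 0 0.009 0.007 0.02 0.012;0 0 0 0 0 0.04 0.012;0 0 0 0 0 0.036 0.012;0 0 0 0 0 0 0.012;0 0 0 0 0 0 0.012;0 0 0 0 0 0 0.012"

```text
t: 36.83
eef_pos: [0.6471, 0.0131, 0.1012]
ee_rot: [-3.141, -0.003, 0.038]
force: [-0.3, 0.5, -0.2]
width: 0.0171
gripper_force: 25.0
```

```bash
python3 - <<'E'
from h import *
goto(.6500,.0113,.078,2.2)
q,e=grab('side');p,d=grab('top');cv2.imwrite("pics/es.png",q);cv2.imwrite("pics/et.png",p)
g=cv2.cvtColor(q,cv2.COLOR_BGR2GRAY)
s=arm.get_state()["eef_pos"]
for z in (s[2]-.0417,s[2]-.0257): print("shank predicted",px("side",[s[0],s[1],z]))
H=px("side",(.6498,.0113,.036));print("hole",H)
u,v=map(int,H);print(u,v);print(g[v-14:v+7,u-14:u+15])
E
```

```text
t 36.8 pos [0.6471 0.0131 0.1012] yaw 2.19 w 0.0171 F [-0.3  0.5 -0.2]
 turn [-0.03 -0.17 -0.01] shift(after turn) [0.0028 0.0019 0.0232]
shank predicted [340.71189002 245.21970402]
shank predicted [340.76993234 239.42607635]
hole [342.15346512 253.44733796]
342 253
[[159 169 169 168 168 169 169 170 170 165 157 139 115 102 112 139 156 164
  167 168 170 168 168 168 166 166 167 166 166]
 [159 167 169 167 167 168 169 169 171 171 165 148 119 102 115 144 165 170
  170 169 168 168 168 168 167 166 167 167 166]
 [158 168 166 168 168 168 168 169 169 171 167 152 122 101 116 147 166 169
  170 170 169 169 169 168 168 167 167 167 166]
 [156 165 168 167 167 166 167 168 172 174 175 160 126 104 120 155 169 169
  169 170 169 168 169 168 167 167 167 166 167]
 [156 165 166 166 167 170 172 177 183 191 194 178 136 104 129 167 180 174
  169 168 169 168 170 168 169 168 167 167 167]
 [156 165 167 170 177 184 190 198 204 210 209 190 143 108 136 182 195 187
  174 169 169 169 168 169 167 167 168 167 167]
 [162 176 180 187 197 204 208 213 217 219 216 197 153 118 144 191 209 204
  187 174 170 169 169 169 169 168
[... 1008 characters left out ...]
167 167 168 169 168 164 152 143 134 134 144 157
  166 167 169 177 192 207 215 216 206 192 178]
 [159 168 168 168 169 169 167 169 168 169 168 166 162 161 154 156 160 165
  167 168 167 167 174 188 205 216 215 207 191]
 [157 168 169 168 168 168 168 167 167 168 169 168 167 168 165 167 167 168
  166 165 160 154 150 163 191 213 220 217 206]
 [157 169 169 167 168 168 169 167 167 168 168 168 168 169 167 167 164 161
  155 149 145 138 138 157 190 213 220 220 216]
 [158 169 169 168 168 168 168 168 168 168 167 168 167 166 164 162 153 141
  134 136 145 154 165 185 205 217 221 221 220]
 [158 170 169 169 168 168 167 168 168 167 165 165 162 154 150 144 137 135
  142 162 182 194 201 210 217 220 220 220 220]]
```

Shank centre is at u=341.0 against 340.7 predicted, and the hole at (342.4,253.3) against (342.2,253.4). The screw is on the tool axis, so I just need to close the remaining offset.

>>> move_arm --rows "0 0 0 0.003 0.002 0 0.012;0 0 0 0 0 0.005 0.012;0 0 0 0 0 0.006 0.012;0 0 0 0 0 0 0.012;0 0 0 0 0 0 0.012"

```text
t: 37.55
eef_pos: [0.6492, 0.0109, 0.088]
ee_rot: [3.141, 0.0, 0.038]
force: [-1.0, 0.0, -0.6]
width: 0.0171
gripper_force: 25.0
```

>>> move_arm --rows "0 0 0 0 0 0.005 0.012;0 0 0 0 0 0.005 0.012;0 0 0 0 0 0 0.012;0 0 0 0 0 0 0.012"

```text
t: 38.05
eef_pos: [0.6492, 0.0109, 0.0781]
ee_rot: [3.141, 0.0, 0.038]
force: [-0.4, 1.0, -0.7]
width: 0.0174
gripper_force: 25.0
```

Tip is about 4 mm into the hole with no force. I'll add a 0.6 mm x correction and continue.

>>> move_arm --rows "0 0 0 0.0006 0 0.004 0.012;0 0 0 0 0 0.005 0.012;0 0 0 0 0 0 0.012;0 0 0 0 0 0 0.012"

```text
t: 38.55
eef_pos: [0.6498, 0.0109, 0.0691]
ee_rot: [3.142, 0.0, 0.038]
force: [-0.2, -0.1, -0.0]
width: 0.0173
gripper_force: 25.0
```

>>> move_arm --rows "0 0 0 0 0 0.005 0.012;0 0 0 0 0 0.005 0.012;0 0 0 0 0 0 0.012;0 0 0 0 0 0 0.012"

```text
t: 39.05
eef_pos: [0.6499, 0.0109, 0.0591]
ee_rot: [3.141, 0.0, 0.038]
force: [0.3, 0.1, -0.1]
width: 0.017
gripper_force: 25.0
```

>>> move_arm --rows "0 0 0 0 0 0.005 0.012;0 0 0 0 0 0.001 0.012;0 0 0 0 0 0 0.012;0 0 0 0 0 0 0.03;0 0 0 0 0 0 0.03;0 0 0 0 0 0 0.03;0 0 0 0 0 0 0.03"

```text
t: 39.92
eef_pos: [0.6499, 0.011, 0.0532]
ee_rot: [-3.142, -0.0, 0.038]
force: [0.7, -0.3, -0.1]
width: 0.0303
gripper_force: 0.0
```

>>> move_arm --rows "0 0 0 0 0 -0.03 0.03;0 0 0 0 0 -0.05 0.03;0 0 0 0 0 -0.05 0.03;0 0 0 -0.04 0.01 0 0.03;0 0 0 -0.05 0.02 0 0.03;0 0 0 -0.06 0.02 0 0.03;0 0 0 -0.06 0.02 0 0.03;0 0 0 0 0 0 0.032"

```text
t: 40.92
eef_pos: [0.4401, -0.0677, 0.1836]
ee_rot: [-3.141, -0.0, 0.037]
force: [0.7, 0.4, 0.1]
width: 0.0315
gripper_force: 0.0
```

```bash
cat > ck2.py <<'E'
from h import *
import sys
q,e=grab("side");vv,uu=np.mgrid[0:480,0:640];W=world("side",uu,vv,e);cv2.imwrite(f"pics/{sys.argv[1]}s.png",q)
for n,x,y,r in(("sl2",.5418,.0074,.02),("sl0",.5497,-.1909,.02),("scr2",.65,.0113,.014),("scr0",.6576,-.187,.014),("next",.4324,-.069,.013)):
    m=(np.hypot(W[...,0]-x,W[...,1]-y)<r)&(W[...,2]>.034)&(W[...,2]<.13);z=W[m]
    if len(z): print(n,m.sum(),"z98",np.percentile(z[:,2],98).round(4),"top xy",z[z[:,2]>np.percentile(z[:,2],75)].mean(0).round(4))
goto(.4324,-.069,.055,2.2)
E
python3 ck2.py f
```

```text
sl2 299 z98 0.0732 top xy [0.5411 0.0047 0.0715]
sl0 409 z98 0.0731 top xy [ 0.5479 -0.1922  0.0718]
scr2 145 z98 0.0692 top xy [0.6484 0.0084 0.0672]
scr0 80 z98 0.0381 top xy [ 0.6582 -0.1855  0.0371]
next 189 z98 0.0738 top xy [ 0.4318 -0.0708  0.0719]
t 41.0 pos [ 0.4427 -0.067   0.1841] yaw 2.14 w 0.0314 F [ 0.7 -0.   0.3]
 turn [-0.03 -0.12 -0.06] shift(after turn) [-0.0104  0.0016  0.1291]
```

Screw 2 is seated: its head top reads 69.2 mm with a sensor bias of about 1.2 mm, against 68 mm expected. Next screw.

>>> move_arm --rows "0 0 0 -0.01 0.0015 0.03 0.032;0 0 0 0 0 0.04 0.032;0 0 0 0 0 0.025 0.032;0 0 0 0 0 0 0.032;0 0 0 0 0 0 0.032"

```text
t: 41.6
eef_pos: [0.4353, -0.0681, 0.089]
ee_rot: [3.141, -0.001, 0.038]
force: [0.2, -0.5, 0.6]
width: 0.0319
gripper_force: 0.0
```

```bash
python3 -c "
from h import *
goto(.4324,-.069,.055,2.2)"
```

```text
t 41.6 pos [ 0.4353 -0.0681  0.089 ] yaw 2.2 w 0.0319 F [ 0.2 -0.5  0.6]
 turn [ 0.01 -0.05 -0.  ] shift(after turn) [-0.0029  0.0008  0.034 ]
```

>>> move_arm --rows "0 0 0 -0.0022 0.001 0.015 0.032;0 0 0 0 0 0.018 0.032;0 0 0 0 0 0 0.032;0 0 0 0 0 0 0.032"

```text
t: 42.1
eef_pos: [0.4329, -0.0692, 0.0563]
ee_rot: [-3.141, -0.002, 0.038]
force: [0.9, 0.4, 0.6]
width: 0.0319
gripper_force: 0.0
```

>>> move_arm --rows "0 0 0 0 0 0 0.012;0 0 0 0 0 0 0.012;0 0 0 0 0 0 0.012;0 0 0 0 0 0 0.012;0 0 0 0 0 0 0.012"

```text
t: 42.72
eef_pos: [0.4324, -0.0693, 0.0557]
ee_rot: [-3.142, -0.001, 0.038]
force: [-1.1, 0.4, 6.8]
width: 0.0172
gripper_force: 25.0
```

>>> move_arm --rows "0 0 0 0 0 -0.02 0.012;0 0 0 0 0 -0.03 0.012;0 0 0 0 0 -0.05 0.012;0 0 0 0 0 -0.04 0.012;0 0 0 0.05 0.03 0 0.012;0 0 0 0.05 0.03 0 0.012;0 0 0 0.05 0.03 0 0.012;0 0 0 0.05 0.03 0 0.012"

```text
t: 43.72
eef_pos: [0.6377, -0.1828, 0.1948]
ee_rot: [-3.141, 0.0, 0.038]
force: [1.7, 0.5, -0.5]
width: 0.0175
gripper_force: 25.0
```

```bash
python3 -c "
from h import *
goto(.6576,-.1869,.1,2.2)"
```

```text
t 43.7 pos [ 0.6377 -0.1828  0.1948] yaw 2.17 w 0.0175 F [ 1.7  0.5 -0.5]
 turn [-0.01  0.03 -0.03] shift(after turn) [0.0197 0.0049 0.0948]
```

>>> move_arm --rows "0 0 0 0.019 0.0045 0.02 0.012;0 0 0 0 0 0.04 0.012;0 0 0 0 0 0.034 0.012;0 0 0 0 0 0 0.012;0 0 0 0 0 0 0.012;0 0 0 0 0 0 0.012"

```text
t: 44.48
eef_pos: [0.6566, -0.1855, 0.1033]
ee_rot: [3.141, -0.003, 0.038]
force: [0.3, -0.4, -0.5]
width: 0.0174
gripper_force: 25.0
```

```bash
python3 - <<'E'
from h import *
goto(.6576,-.1869,.088,2.2)
q,e=grab('side');cv2.imwrite("pics/hs.png",q)
g=cv2.cvtColor(q,cv2.COLOR_BGR2GRAY)
s=arm.get_state()["eef_pos"]
for z in (s[2]-.0417,s[2]-.0257): print("shank predicted",px("side",[s[0],s[1],z]))
H=px("side",(.6576,-.1869,.036));print("hole",H)
u,v=map(int,H);print(u,v);print(g[v-14:v+7,u-12:u+13])
E
```

```text
t 44.5 pos [ 0.6566 -0.1855  0.1033] yaw 2.19 w 0.0174 F [ 0.3 -0.4 -0.5]
 turn [ 0.02 -0.17 -0.01] shift(after turn) [0.0009 0.0014 0.0153]
shank predicted [395.45935906 296.74674186]
shank predicted [396.07856892 290.59061868]
hole [395.37530265 306.52375487]
395 306
[[226 227 226 226 226 225 226 226 226 223 211 177 131 108 112 134 160 166
  164 166 169 172 174 174 172]
 [227 226 226 226 225 226 226 226 227 227 217 181 132 109 112 136 167 174
  174 173 174 173 173 173 173]
 [227 226 226 226 226 225 226 226 227 227 218 179 127 107 113 140 168 177
  177 176 174 174 173 172 172]
 [226 227 225 226 226 225 226 225 227 227 217 177 127 106 116 143 167 175
  176 176 175 174 173 173 173]
 [226 227 226 226 226 226 225 226 226 227 218 179 128 106 124 156 173 176
  175 176 176 175 175 173 173]
 [226 226 226 226 226 226 225 227 226 227 219 188 141 119 142 177 188 182
  175 175 176 176 176 175 174]
 [226 226 226 225 226 226 226 226 227 227 221 201 165 148 171 202 209 197
  184 176 174 175 176 175 174]
 [227 227 226 226 226 226 226 226 225 222 216 204 178 170 192 216 222 213
  197 184 176 175 176
[... 675 characters left out ...]
74 165 148 135 137 136 139 153 168 172
  176 186 202 216 224 224 217]
 [175 174 175 175 174 175 174 175 174 168 153 146 149 145 137 145 165 174
  173 175 185 201 216 224 223]
 [175 175 174 175 176 174 175 175 174 174 165 162 160 157 150 153 165 173
  174 172 176 186 202 217 224]
 [175 175 175 175 174 174 175 174 173 174 171 169 164 163 163 166 171 174
  174 173 173 175 182 201 219]
 [175 175 175 175 174 174 174 174 175 175 175 172 172 172 171 173 173 174
  174 171 170 164 162 181 210]
 [175 175 175 174 175 174 175 174 174 174 174 174 173 173 173 174 173 172
  168 161 155 149 146 173 208]
 [175 175 174 176 174 174 175 174 173 174 173 175 174 173 173 171 167 159
  152 142 141 151 168 195 216]]
```

The offsets again agree with the prediction to within half a pixel. Inserting.

>>> move_arm --rows "0 0 0 0.0012 0.0014 0 0.012;0 0 0 0 0 0.007 0.012;0 0 0 0 0 0.006 0.012;0 0 0 0 0 0 0.012;0 0 0 0 0 0 0.012"

```text
t: 45.15
eef_pos: [0.6567, -0.1869, 0.088]
ee_rot: [3.141, 0.0, 0.038]
force: [0.1, -0.7, -1.4]
width: 0.0173
gripper_force: 25.0
```

>>> move_arm --rows "0 0 0 0 0 0.005 0.012;0 0 0 0 0 0.005 0.012;0 0 0 0 0 0 0.012;0 0 0 0 0 0 0.012"

```text
t: 45.65
eef_pos: [0.6568, -0.1869, 0.0782]
ee_rot: [3.142, 0.0, 0.038]
force: [0.0, 0.6, -1.1]
width: 0.017
gripper_force: 25.0
```

>>> move_arm --rows "0 0 0 0 0 0.004 0.012;0 0 0 0 0 0.004 0.012;0 0 0 0 0 0 0.012;0 0 0 0 0 0 0.012"

```text
t: 46.15
eef_pos: [0.6567, -0.1869, 0.0701]
ee_rot: [3.142, 0.0, 0.038]
force: [0.3, 0.2, -0.1]
width: 0.0173
gripper_force: 25.0
```

>>> move_arm --rows "0 0 0 0.0006 0 0.005 0.012;0 0 0 0 0 0.005 0.012;0 0 0 0 0 0 0.012;0 0 0 0 0 0 0.012"

```text
t: 46.65
eef_pos: [0.6573, -0.1869, 0.0601]
ee_rot: [3.142, 0.0, 0.038]
force: [0.7, -0.0, 1.4]
width: 0.0171
gripper_force: 25.0
```

>>> move_arm --rows "0 0 0 0 0 0.005 0.012;0 0 0 0 0 0.002 0.012;0 0 0 0 0 0 0.012;0 0 0 0 0 0 0.03;0 0 0 0 0 0 0.03;0 0 0 0 0 0 0.03;0 0 0 0 0 0 0.03"

```text
t: 47.52
eef_pos: [0.6574, -0.1868, 0.0533]
ee_rot: [3.142, -0.0, 0.038]
force: [0.3, 0.7, 0.4]
width: 0.0303
gripper_force: 0.0
```

>>> move_arm --rows "0 0 0 0 0 -0.03 0.03;0 0 0 0 0 -0.05 0.03;0 0 0 0 0 -0.05 0.03;0 0 0 0 -0.05 -0.02 0.03;0 0 0 -0.02 -0.06 0 0.03;0 0 0 -0.02 -0.06 0 0.03;0 0 0 -0.02 -0.06 0 0.03;0 0 0 -0.02 -0.06 0 0.03"

```text
t: 48.52
eef_pos: [0.5666, 0.0989, 0.2035]
ee_rot: [-3.141, -0.001, 0.038]
force: [1.5, 1.0, 0.2]
width: 0.0303
gripper_force: 0.0
```

>>> move_arm --rows "0 0 0 -0.02 -0.06 0 0.03;0 0 0 -0.02 -0.06 0 0.03;0 0 0 0 -0.05 0 0.03;0 0 0 0 0 0 0.03"

```text
t: 49.02
eef_pos: [0.5211, 0.2673, 0.2032]
ee_rot: [-3.141, -0.0, 0.042]
force: [0.2, -0.3, -0.6]
width: 0.0304
gripper_force: 0.0
```

```bash
python3 ck2.py i; python3 - <<'E'
from h import *
p,d=grab("top");q=cv2.imread("pics/is.png")
cv2.imwrite("pics/fin.png",np.hstack([cv2.resize(p[205:315,285:415],(400,338),interpolation=2),cv2.resize(q[230:340,280:410],(400,338),interpolation=2)]))
E
```

```text
sl2 293 z98 0.073 top xy [0.5411 0.0045 0.0713]
sl0 407 z98 0.0732 top xy [ 0.5476 -0.1922  0.0715]
scr2 143 z98 0.0687 top xy [0.6491 0.008  0.0676]
scr0 201 z98 0.069 top xy [ 0.6565 -0.1885  0.0678]
next 91 z98 0.0416 top xy [ 0.4319 -0.0711  0.041 ]
t 49.1 pos [0.5211 0.2657 0.203 ] yaw 2.33 w 0.03 F [-0.6  0.2 -0.8]
 turn [0.   0.01 0.13] shift(after turn) [-0.1015  0.331   0.148 ]
```

View pics/fin.png

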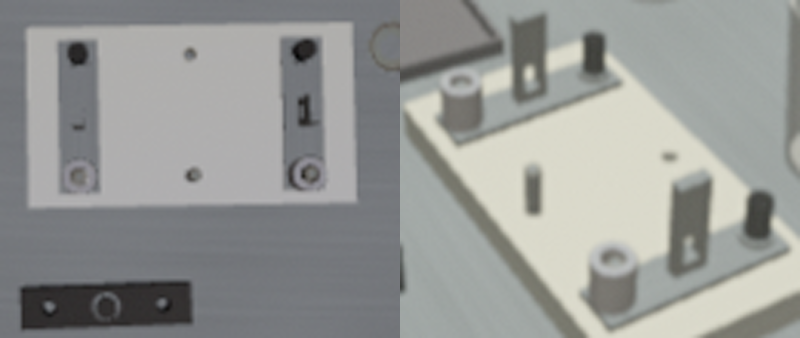

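Both bays are complete: the brackets lie flat, the sleeves are on the feet at top crop (80,175) and (307,173), and the screws are seated at (77,53) and (303,48). The third screw is still in the block.

```bash
python3 -c "
from station import arm
print(arm.job_done())"
```

```text
the job is handed in; nothing more can be done
None
```

The job is handed in: both brackets on the rack now lie flat in bays 0 and 2, each with a hold-down sleeve seated on its foot and a thumbscrew pushed down to its collar, finished at about 49 s of the 210 s allowed.

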